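# Open the tasting corner: swing out the sample dish, fill it, stock the shelf

### The job

Get the tasting corner ready: swing the sample dish out from under the display shelf by its red knob until it clicks home at its end stop, then lower the scoop's lip close over the dish before tipping it and pour all five chocolates in without any falling on the counter. Put the empty scoop back on its cork mat, and stand every honey jar that is on the counter upright on the display shelf, leaving the sauce bottle, the little drum and the blue cup alone.

Things in the scene. Friction and masses are not known exactly. Their poses are not given: they have to be found in the camera images.
- stand: fixed low wooden display stand: a shelf with a sample dish that swings out from beneath it. Origin on the counter, on the vertical hinge axis of the dish arm; x along the shelf's length, z up. The shelf board covers x from -35 to 180 mm, y from -50 to 70 mm, underside 58 mm above the counter. A panel closes the +y side below it; the dish swings out on the -y side
- shelf (a point): centre of the display shelf's upper face, 70 mm above the counter, at x 72.5 mm, y 10 mm of the stand, same axes. A wooden rail 6 mm wide, 8 mm high runs round the board's edge; inside it the board is 203 mm (x) by 108 mm (y), open above: room for three jars in a row along x
- dish_arm (a joint): angle of the dish arm (rad): 0: it points along the stand's +x, under the shelf; it grows clockwise seen from above, out towards the stand's -y; at 1.571 it meets its end stop. From 1.2 to 1.4 it rides over a sprung ball catch (about 1 N extra at the knob), which then holds it at the stop. Otherwise light friction (under 1 N at the knob): it stays where it is left
- knob (a point): upright red round post, 20 mm in diameter, at the dish arm's outer end, 205 mm from the hinge axis, from 16 to 76 mm above the counter, clear of the shelf's end; the arm is swung by it. This point is on its axis, 20 mm below its top. Its frame turns with the arm, x pointing away from the hinge
- dish (a point): white shallow sample dish fixed on the dish arm, 115 mm from the hinge axis; this point is the centre of its inner floor, 28 mm above the counter. Inside 84 mm wide at the floor, about 102 mm at the mouth; rim 16 mm above the floor, 110 mm in outer diameter. With the arm at its end stop the dish is clear of the shelf
- mat: thin cork mat, 170 x 120 x 3 mm, fixed on the counter, the scoop's place; origin at the centre of its underside, x along the 170 mm side
- scoop_grip (a point): middle of the section of the scoop's black handle bar, 91 mm above the scoop's underside, near the balance point. The bar is 14 mm wide (y) and 14 mm high and runs along x, from 40 mm in front (-x) to 49 mm behind, joined to the trough at the back, free below. Open front of the scoop towards -x, z up when it stands level. Scoop empty 0.16 kg
- scoop_lip (a point): middle of the scoop's pouring lip, its front floor edge: 65 mm in front (-x) of scoop_grip and 63 mm below it; axes as scoop_grip
- scoop_inside (a point): middle of the load in the scoop's steel trough, 5 mm behind (+x) scoop_grip and 63 mm below it; axes as scoop_grip. Trough 110 mm long, 66 mm wide, walls up to 60 mm above its underside, open at the front (-x); its floor rises 12 degrees to the front, so the balls stay in while level and begin to roll out when it is tipped nose down by more than about 12 degrees
- choc0_center (a point): foil-wrapped chocolate ball, 26 mm in diameter, 14 g; this point is its centre. All five lie in the scoop at the start
- choc1_center (a point): foil-wrapped chocolate ball, 26 mm in diameter, 14 g; this point is its centre. All five lie in the scoop at the start
- choc2_center (a point): foil-wrapped chocolate ball, 26 mm in diameter, 14 g; this point is its centre. All five lie in the scoop at the start
- choc3_center (a point): foil-wrapped chocolate ball, 26 mm in diameter, 14 g; this point is its centre. All five lie in the scoop at the start
- choc4_center (a point): foil-wrapped chocolate ball, 26 mm in diameter, 14 g; this point is its centre. All five lie in the scoop at the start
- jar0_center (a point): closed squat amber honey jar with a white cap, 58 mm in diameter, 52 mm tall, about 0.2 kg, standing upright on the counter; this point is its centre, 26 mm above its underside, z up along the jar. Two or three of the jars are present
- jar1_center (a point): closed squat amber honey jar with a white cap, 58 mm in diameter, 52 mm tall, about 0.2 kg, standing upright on the counter; this point is its centre, 26 mm above its underside, z up along the jar. Two or three of the jars are present
- jar2_center (a point): closed squat amber honey jar with a white cap, 58 mm in diameter, 52 mm tall, about 0.2 kg, standing upright on the counter; this point is its centre, 26 mm above its underside, z up along the jar. Two or three of the jars are present
- jar0: the honey jar of that number: origin at the centre of its underside
- jar1: the honey jar of that number: origin at the centre of its underside
- jar2: the honey jar of that number: origin at the centre of its underside
- sauce: bystander: sauce bottle, 52 mm in diameter, 170 mm tall; origin at the centre of its underside
- drum: bystander: little laced drum, 93 mm in diameter, 100 mm tall; origin at the centre of its underside
- cup: bystander: blue cup, 72 mm in diameter, 85 mm tall; origin at the centre of its underside
Not all that is in view belongs to the job. Leave any pink or yellow look-alike of the jar2 alone.

How it is judged (in metres and radians):
On the way, in this order (a step that is already met when the one before it is completed fails the run):
1. the dish arm is swung out and seated at its end stop (value of joint dish_arm above 1.5 rad), for 0.2 s.
2. the scoop is tipped with its lip close over the dish (angle between scoop_lip's own z axis and vertical above 0.2 rad and horizontal distance between scoop_lip and dish below 0.07 m and z of scoop_lip in the frame of dish below 0.07 m), for 0.05 s.
3. all five chocolates lie in the dish (horizontal distance between each of choc0_center, choc1_center, choc2_center, choc3_center, choc4_center and dish below 0.047 m and z of choc0_center in the frame of dish between 0.005 and 0.04 m and z of choc1_center in the frame of dish between 0.005 and 0.04 m and z of choc2_center in the frame of dish between 0.005 and 0.04 m and z of choc3_center in the frame of dish between 0.005 and 0.04 m and z of choc4_center in the frame of dish between 0.005 and 0.04 m), for 0.3 s.
At the end, for the whole second after the job is handed in: Dish arm at its end stop (above 1.50 rad); five chocolates in the dish; scoop level (0.1 rad) on the mat, grip point within 40 mm (along) and 35 mm (across) of its centre; each jar present upright (0.1 rad) and still on the display shelf, inside its rail (all of step 3 and value of joint dish_arm above 1.5 rad and x of scoop_grip in the frame of mat between -0.04 and 0.04 m and y of scoop_grip in the frame of mat between -0.035 and 0.035 m and angle between each of scoop_grip, jar0_center, jar1_center, jar2_center's own z axis and vertical below 0.1 rad and height (world z) of scoop_grip below 0.105 m and x of jar0_center in the frame of stand between -0.03 and 0.175 m and y of jar0_center in the frame of stand between -0.045 and 0.065 m and z of jar0_center in the frame of stand between 0.086 and 0.106 m and linear speed of each of jar0, jar1, jar2 below 0.03 m/s and x of jar1_center in the frame of stand between -0.03 and 0.175 m and y of jar1_center in the frame of stand between -0.045 and 0.065 m and z of jar1_center in the frame of stand between 0.086 and 0.106 m and x of jar2_center in the frame of stand between -0.03 and 0.175 m and y of jar2_center in the frame of stand between -0.045 and 0.065 m and z of jar2_center in the frame of stand between 0.086 and 0.106 m); the robot touches nothing.
It fails at once if a chocolate falls onto the counter or the mat (height (world z) of any of choc0_center, choc1_center, choc2_center, choc3_center, choc4_center below 0.02 m).
It fails at once if the scoop is tipped by more than about 20 degrees with a chocolate in it while its lip is more than 70 mm above the dish's floor (54 mm above its rim) (angle between scoop_lip's own z axis and vertical above 0.35 rad and z of scoop_lip in the frame of dish above 0.07 m and distance between any of choc0_center, choc1_center, choc2_center, choc3_center, choc4_center and scoop_inside below 0.05 m).
It fails at once if the sauce bottle, the little drum or the blue cup is shifted more than 30 mm or tipped over (distance of any of sauce, drum, cup from where it was at the start of the episode above 0.03 m or angle between any of sauce, drum, cup's own z axis and vertical above 0.3 rad).
Of jar0, jar1, jar2 only 2 to 3 are there at a start; the rules pass over those that are not, and their reading is None.
At some moment in a run one of jar0, jar1, jar2 may be knocked a few centimetres aside while the robot is not near it.
It also fails if it takes over 192 s, if anything falls off the work surface, if the arm or the gripper's body presses on something with over 40 N, if the wrist force passes 120 N, or if a joint passes its speed limit or range.

### The arm

A 6-joint arm with a two-finger parallel gripper is mounted at the origin on the work surface. World frame = base frame: x ahead of the robot, y to its left, z up, the work surface at z = 0. Lengths are in mm, angles in rad, forces in N, time in s.
With the tool pointing down it reaches from about 350 to 775 mm from the base axis. Payload 7.3 kg.
Tool frame: the origin (TCP) lies at the very end of the fingers, on their centre line; the grasp point (between the pads) lies bot.grip_point_offset behind it (bot.grip_point_offset is the distance from the TCP to the grasp point, in mm); z points along the fingers, y is the line along which they close (so a half turn about z gives the same grasp; the last joint's range is limited). The gripper opens to 92 mm and grips with 3 to 60 N. Pads are 19 mm wide; open, the fingers measure 130 mm over their backs; the gripper's body (75 mm by 190 mm) begins 47 mm behind the grasp point.
Start: joints at [1.026, 0.342, 1.524, -0, 1.275, -0.146], TCP at [203.852, 483.828, 226.741] pointing down, gripper open.
Joint ranges: [-2.53, 2.53], [-0.77, 2.02], [0.04, 2.7], [-1, 4.14], [0.28, 2.66], [-3.11, 3.11]. Speed limits (rad/s): [2.57, 2.57, 3.14, 3.14, 3.14, 3.14].

### API

Orientations are given as [roll, pitch, yaw] about the fixed x, y, z axes, in that order (R = Rz(yaw) Ry(pitch) Rx(roll)).
In Python, from plant import bot gives the robot as it stands. The module is installed in compiled form; this text tells all that it offers.
- The arm moves only by the tool carry_out, never from a script. Its argument "plan" is a list of rows, each an object of numbers: "tx", "ty", "tz": the shift along the world's x, y, z in mm; "rx", "ry", "rz": the turn, a rotation vector about the world's x, y, z in rad. A call has 1 to 12 rows; each row shifts and turns the commanded pose from where the row before left it; what a row does not reach is not made up. A row lasts 1/10 s, in which the tool goes at most 50 mm and 8.59 degrees, less where a joint would pass 70% of its speed; a pose out of reach is approached as far as the arm can. A call with a gripper value outside its range is refused whole. "gripper" is the closure, from 0 (fully open) to 1 (shut), set as the call begins (left out, the last holds). The fingers move at their own pace and stop on an object; the grip force is fixed at half the most. Time passes only in rows, so rows that do not move let the fingers close. It gives the time, the measured TCP pose, the force, the opening and the grip force at its end, in the units of the state.
- bot.get_obs(): the state, without advancing time (a new reading comes with each control period).
- bot.capture(name): name is "scene" or "top" or "wrist"; returns the picture (400x640x3 uint8, red, green, blue); there is no depth.
- bot.camera_model(name): a dict with "camera_matrix" (3x3 intrinsics, pixels), "R" (3x3) and "t" (3): a world point X has camera coordinates R X + t. Camera axes: x right, y down, z forward; pixel columns grow to the right and rows downward; lengths in mm; the calibration is good to about 2 mm. A picture is of the moment at which its call begins: read the wrist's pose just before it. camera_model takes no time and is no camera call; for the wrist camera it gives the pose at the moment of the call.
- bot.close_job(): hands the job in; it is judged then, once.
The state is a dict: "time": time; "joint_positions": joint angles; "dq": joint speeds; "tau": joint torques, N m; "tool_pos": TCP position; "tcp_rot": TCP orientation; "contact_force": force on the tool from outside, world axes, zero at the start; "moment": the same for the moment, N m; "grip_width": finger opening in mm; "finger_force": force on a finger pad.
Only numpy, scipy, OpenCV 4.12 (cv2) and the standard library are available. Lean on these libraries where they do the work, as an engineer would, in place of code of your own. Each camera call takes 0.05 s, during which the arm holds its last target. There are 200 camera calls.

## Working session

There is one attempt and no reset: what is moved stays moved. The work goes in short steps, Python scripts to look and compute and a tool call to move; the robot and the scene stay as the last step left them, time stands still between calls to the robot, and variables do not carry over. Pictures are saved under pics/ and viewed, at most 14 in all, crops included, and the job is handed in when it is done.

Besides the shell and the picture viewer there is one more tool, called as a command line: name --argument value ..., lists and objects as JSON in quotes. carry_out: Moves the arm, as the interface text tells. Its arguments: {"type":"object","properties":{"plan":{"type":"array"},"gripper":{"type":"number"}},"required":["plan"]}

```bash
mkdir -p pics
python3 - <<'E'
from plant import bot
import cv2
for n in("scene","top"):
    im=bot.capture(n); cv2.imwrite(f"pics/{n}0.png",im[:,:,::-1]); m=bot.camera_model(n); print(n,m)
print(bot.get_obs(),bot.grip_point_offset)
E
```

```text
scene {'camera_matrix': array([[441.39204003,   0.        , 315.18021269],
       [  0.        , 441.39204003, 197.75285164],
       [  0.        ,   0.        ,   1.        ]]), 'R': array([[-0.37817921,  0.92567972, -0.00987674],
       [ 0.73665096,  0.29445724, -0.60880235],
       [-0.56064771, -0.2375121 , -0.79326045]]), 't': array([ 205.88962345, -397.52239488, 1762.52356055])}
top {'camera_matrix': array([[400.16630808,   0.        , 315.56199149],
       [  0.        , 400.16630808, 201.7567552 ],
       [  0.        ,   0.        ,   1.        ]]), 'R': array([[ 1.19074118e-01, -9.92884884e-01, -9.80580062e-04],
       [-9.66555587e-01, -1.15690470e-01, -2.28879908e-01],
       [ 2.27137957e-01,  2.82014583e-02, -9.73454173e-01]]), 't': array([-33.09561215, 607.71397123, 984.71359786])}
{'time': 0.1, 'joint_positions': array([ 1.02603754e+00,  3.42625891e-01,  1.52491577e+00, -2.07366633e-05,
        1.27540991e+00, -1.45983229e-01]), 'dq': array([-0.0010605 , -0.00160852, -0.00128091, -0.00085578, -0.00051969,
       -0.00107456]), 'tau': array([ 1.45955510e-03, -4.32003844e+01, -2.44694495e+01,  7.20569445e-02,
        5.24975604e-02, -2.57910284e-05]), 'tool_pos': array([203.63851416, 483.50114015, 226.13055614]), 'tcp_rot': array([-3.14024530e+00, -1.78056059e-04,  2.74282302e+00]), 'contact_force': array([-0.2993369 , -0.38569406,  0.07347646]), 'moment': array([0.01887721, 0.02375169, 0.01998412]), 'finger_force': 0.0, 'grip_width': 91.90651287411713} 18.8
```

View pics/top0.png

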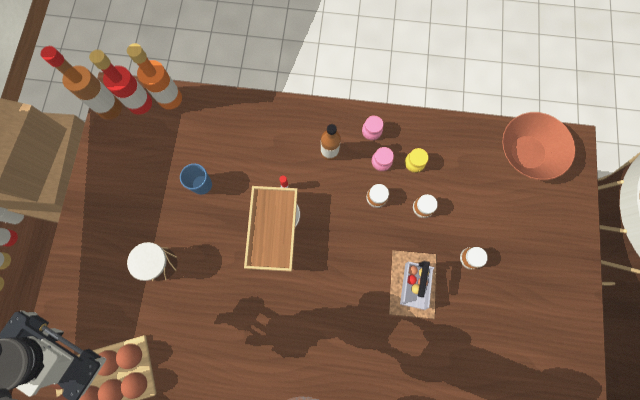

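View pics/scene0.png

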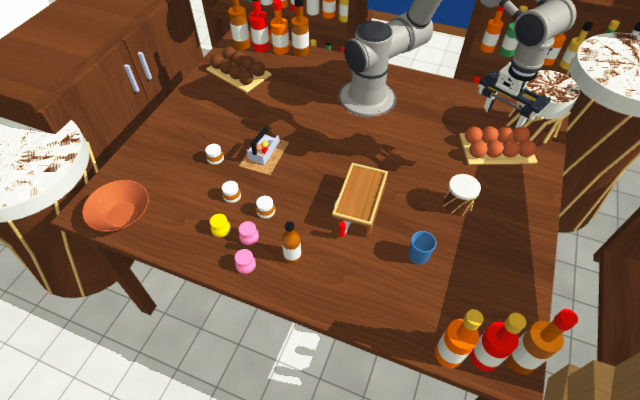

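The top view shows the stand at (271,228) with its red knob at (283,181), and the scoop on its mat at (415,283). White-capped jars are at (377,194), (426,205) and (475,257). The look-alikes are pink at (373,127) and (383,158) and yellow at (417,160), so they stay. Sauce (330,142), cup (195,178) and drum (147,261) are bystanders. I'll confirm with one enlarged crop.

```bash
cat > h.py <<'E'
import numpy as np, cv2
from plant import bot
def p2w(n,u,v,z,m=None):
    m=m or bot.camera_model(n); K,R,t=m["camera_matrix"],m["R"],m["t"]
    d=R.T@np.linalg.solve(K,[u,v,1.]); c=-R.T@t
    return c+d*(z-c[2])/d[2]
def w2p(n,X,m=None):
    m=m or bot.camera_model(n); c=m["R"]@np.asarray(X,float)+m["t"]; q=m["camera_matrix"]@c; return q[:2]/q[2]
E
python3 - <<'E'
from h import *
im=cv2.imread("pics/top0.png")
c=cv2.resize(im[110:330,235:500],None,fx=3,fy=2.7,interpolation=cv2.INTER_CUBIC)
c=cv2.resize(im[115:325,230:500],(800,600),interpolation=cv2.INTER_CUBIC) if 0 else cv2.resize(im[125:325,235:495],(780,600),interpolation=cv2.INTER_CUBIC)
cv2.imwrite("pics/topcrop.png",c)
for nm,u,v,z in [("jA",378,193.5,52),("jB",427,204,52),("jC",476.5,256.5,52),("knob",283.5,180,76),("sauce",332,130,170),("cup",195,172,85),("drum",147,260,100)]:
    print(nm,p2w("top",u,v,z).round())
E
```

```text
jA [ 654. -125.   52.]
jB [ 641. -257.   52.]
jC [ 516. -393.   52.]
knob [655. 131.  76.]
sauce [771.  18. 170.]
cup [646. 365.  85.]
drum [404. 436. 100.]
```

View pics/topcrop.png

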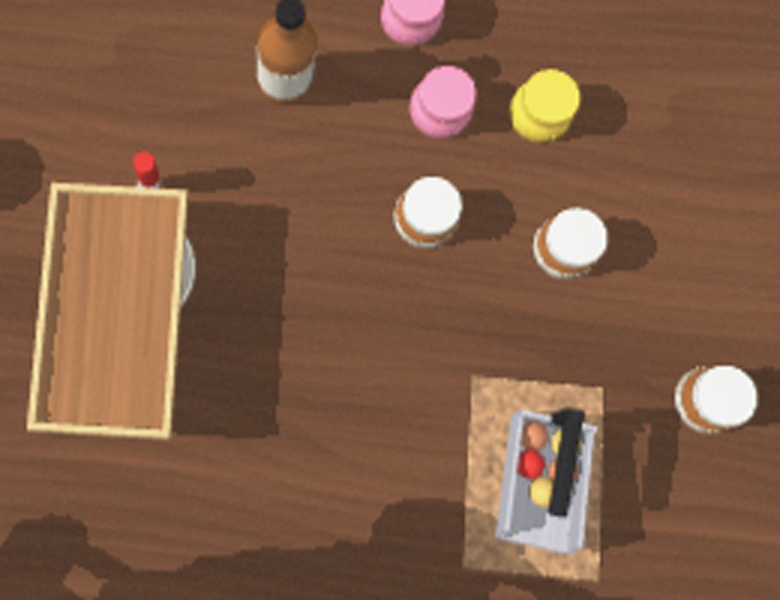

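```bash
cat >> h.py <<'E'
def fit(loc,w):
    # planar rigid fit world = c + R loc
    loc=np.array(loc,float); w=np.array(w,float)[:,:2]
    a,b=loc.mean(0),w.mean(0); H=(loc-a).T@(w-b)
    th=np.arctan2(H[0,1]-H[1,0],H[0,0]+H[1,1]); R=np.array([[np.cos(th),-np.sin(th)],[np.sin(th),np.cos(th)]])
    c=b-R@a; return c,th,np.abs(w-(loc@R.T+c)).max()
E
python3 - <<'E'
from h import *
P=lambda x,y,z:p2w("top",x/3+235-.33,y/3+125-.33,z)
c,th,e=fit([(180,70),(180,-50),(-35,-50),(-35,70)],[P(*q,78) for q in[(52,185),(187,190),(170,436),(28,430)]]);print("stand",c.round(1),th,e)
R=np.array([[np.cos(th),-np.sin(th)],[np.sin(th),np.cos(th)]])
k=P(145,158,76)[:2];print("knob",k,R.T@(k-c))
for a in(0,1.571):print("dish/knob at",a,(c+R@[115*np.cos(a),-115*np.sin(a)]).round(),(c+R@[205*np.cos(a),-205*np.sin(a)]).round())
print("shelf",[(c+R@[x,10]).round() for x in(10,72.5,135)])
c,th,e=fit([(85,60),(85,-60),(-85,-60),(-85,60)],[P(*q,3) for q in[(471,376),(602,387),(597,580),(464,568)]]);print("mat",c.round(1),th,e)
# handle: centre-line ends at z ~ 3+98 top
a,b=P(567,412,101),P(559,514,101);print("bar ends",a,b,np.hypot(*(a-b)[:2]),np.arctan2(*(a-b)[1::-1]))
for nm,q in [("jA",(432,205)),("jB",(576,238)),("jC",(724,397))]: print(nm,P(*q,52).round())
E
```

```text
stand [453.6 130.2] 0.0662977999543936 1.3597695352789287
knob [662.02760942 133.24834303] [208.20829916 -10.73433592]
dish/knob at 0 [568. 138.] [658. 144.]
dish/knob at 1.571 [461.  15.] [467. -74.]
shelf [array([463., 141.]), array([525., 145.]), array([588., 149.])]
mat [ 430.9 -243.4] 0.03281794274314473 1.7646998591919214
bar ends [ 480.14958693 -244.82774655  101.        ] [ 397.60503735 -243.1293597   101.        ] 82.5620202260727 -0.020572493976319075
jA [ 656. -126.   52.]
jB [ 641. -256.   52.]
jC [ 515. -392.   52.]
```

carry_out --plan '[{"tx": 37.8,"ty": -29.1,"tz": -4,"rz": 0.038},{"tx": 37.8,"ty": -29.1,"tz": -4,"rz": 0.038},{"tx": 37.8,"ty": -29.1,"tz": -4,"rz": 0.038},{"tx": 37.8,"ty": -29.1,"tz": -4,"rz": 0.038},{"tx": 37.8,"ty": -29.1,"tz": -4,"rz": 0.038},{"tx": 37.8,"ty": -29.1,"tz": -4,"rz": 0.038},{"tx": 37.8,"ty": -29.1,"tz": -4,"rz": 0.038},{"tx": 37.8,"ty": -29.1,"tz": -4,"rz": 0.038},{"tx": 37.8,"ty": -29.1,"tz": -4,"rz": 0.038},{"tx": 37.8,"ty": -29.1,"tz": -4,"rz": 0.038},{"tx": 37.8,"ty": -29.1,"tz": -4,"rz": 0.038},{"tx": 37.8,"ty": -29.1,"tz": -4,"rz": 0.038}]' --gripper 0

```text
invalid input at $.plan[0]: expected keys tx, ty, tz, rx, ry, rz
```

```bash
cat >> h.py <<'E'
def st():
    o=bot.get_obs(); print("t",round(o["time"],2),"tcp",o["tool_pos"].round(1),"rot",o["tcp_rot"].round(3),"q",o["joint_positions"].round(3),"w",round(o["grip_width"],1),"F",o["contact_force"].round(1),round(o["finger_force"],1)); return o
E
python3 - <<'E'
from h import *
o=st(); m=bot.camera_model("wrist"); im=bot.capture("wrist"); cv2.imwrite("pics/w1.png",im[:,:,::-1])
print(-m["R"].T@m["t"], m["R"][2]); np.savez("w1",**m)
hsv=cv2.cvtColor(im,cv2.COLOR_RGB2HSV); M=((hsv[...,0]<6)|(hsv[...,0]>174))&(hsv[...,1]>170)&(hsv[...,2]>60)
n,l,s,c=cv2.connectedComponentsWithStats(M.astype(np.uint8)); print([(s[i],c[i]) for i in range(1,n) if s[i,4]>80]); print("pred",w2p("wrist",[658,134,76],m))
E
```

```text
t 0.1 tcp [203.6 483.5 226.1] rot [-3.14  -0.     2.743] q [ 1.026  0.343  1.525 -0.     1.275 -0.146] w 91.9 F [-0.3 -0.4  0.1] 0.0
[128.15755598 514.83585582 383.27706664] [ 0.27699254 -0.11964472 -0.95339408]
[(array([631,  69,   9,  24, 170], dtype=int32), array([635.57647059,  81.58235294]))]
pred [226.05569292 553.56914143]
```

View pics/w1.png

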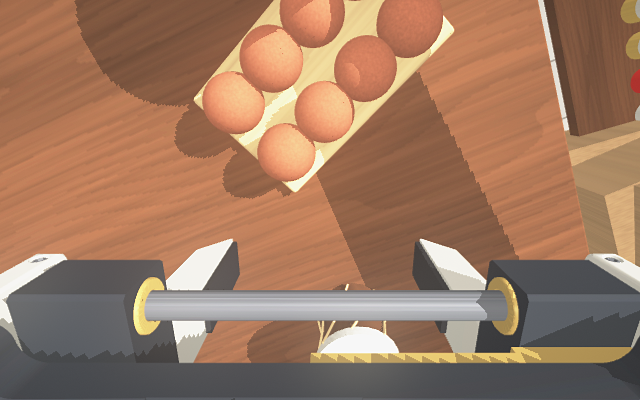

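The call was refused because every row needs all six keys. The wrist picture only shows the egg tray and the fingers near the start pose. I'll resend the move.

carry_out --plan '[{"tx": 37.8,"ty": -29.1,"tz": -4,"rx": 0,"ry": 0,"rz": 0.038},{"tx": 37.8,"ty": -29.1,"tz": -4,"rx": 0,"ry": 0,"rz": 0.038},{"tx": 37.8,"ty": -29.1,"tz": -4,"rx": 0,"ry": 0,"rz": 0.038},{"tx": 37.8,"ty": -29.1,"tz": -4,"rx": 0,"ry": 0,"rz": 0.038},{"tx": 37.8,"ty": -29.1,"tz": -4,"rx": 0,"ry": 0,"rz": 0.038},{"tx": 37.8,"ty": -29.1,"tz": -4,"rx": 0,"ry": 0,"rz": 0.038},{"tx": 37.8,"ty": -29.1,"tz": -4,"rx": 0,"ry": 0,"rz": 0.038},{"tx": 37.8,"ty": -29.1,"tz": -4,"rx": 0,"ry": 0,"rz": 0.038},{"tx": 37.8,"ty": -29.1,"tz": -4,"rx": 0,"ry": 0,"rz": 0.038},{"tx": 37.8,"ty": -29.1,"tz": -4,"rx": 0,"ry": 0,"rz": 0.038},{"tx": 37.8,"ty": -29.1,"tz": -4,"rx": 0,"ry": 0,"rz": 0.038},{"tx": 37.8,"ty": -29.1,"tz": -4,"rx": 0,"ry": 0,"rz": 0.038}]' --gripper 0

```text
time: 1.35
tool_pos: [658.6, 133.1, 178.2]
tcp_rot: [3.141, -0.001, -3.083]
contact_force: [1.2, 0.9, -0.0]
grip_width: 91.7
finger_force: 0.0
```

Run:
```python
from h import *
o=st(); m=bot.camera_model("wrist"); im=bot.capture("wrist"); cv2.imwrite("pics/w2.png",im[:,:,::-1])
print(-m["R"].T@m["t"], m["R"][2]); np.savez("w2",**m)
hsv=cv2.cvtColor(im,cv2.COLOR_RGB2HSV); M=((hsv[...,0]<6)|(hsv[...,0]>174))&(hsv[...,1]>170)&(hsv[...,2]>60)
n,l,s,c=cv2.connectedComponentsWithStats(M.astype(np.uint8)); print([(s[i],c[i]) for i in range(1,n) if s[i,4]>80]); print("pred",w2p("wrist",[658,134,76],m))
```

```text
t 1.35 tcp [658.6 133.1 178.2] rot [ 3.141e+00 -1.000e-03 -3.083e+00] q [ 0.085  0.653  1.139  0.     1.35  -1.544] w 91.7 F [ 1.2  0.9 -0. ] 0.0
[576.81967782 127.61963566 335.35545523] [ 0.30014033  0.01646775 -0.9537529 ]
[(array([315, 172,  23,  36, 388], dtype=int32), array([324.74484536, 186.48453608]))]
pred [327.9752917 199.2522396]
```

View pics/w2.png

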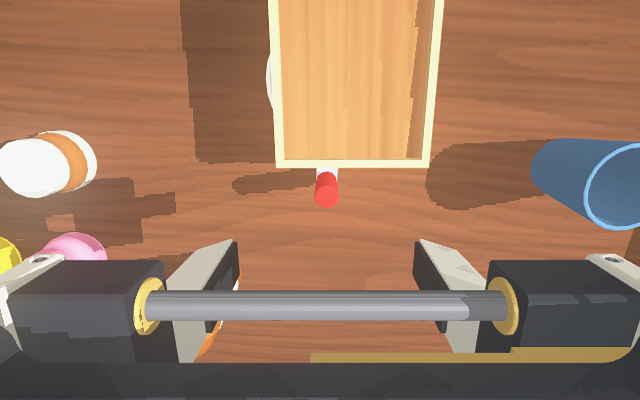

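The wrist view shows the red knob top at about (326,196), just clear of the shelf's end rail, whose corners are at (276,166) and (430,166).

Run:
```python
from h import *
m=dict(np.load("w2.npz"))
print(p2w("",326,196,76,m).round(1)); print(p2w("",276,166.5,78,m).round(1),p2w("",430,166.5,78,m).round(1))
```

```text
[655.3 132.2  76. ]
[633.   91.7  78. ] [625.8 212.   78. ]
```

carry_out --plan '[{"tx": -3.3,"ty": -1,"tz": -27,"rx": 0,"ry": 0,"rz": 0},{"tx": 0,"ty": 0,"tz": -27,"rx": 0,"ry": 0,"rz": 0},{"tx": 0,"ty": 0,"tz": -27,"rx": 0,"ry": 0,"rz": 0},{"tx": 0,"ty": 0,"tz": -27,"rx": 0,"ry": 0,"rz": 0},{"tx": 0,"ty": 0,"tz": -27,"rx": 0,"ry": 0,"rz": 0},{"tx": 0,"ty": 0,"tz": 0,"rx": 0,"ry": 0,"rz": 0}]' --gripper 0

```text
time: 2.0
tool_pos: [651.1, 133.4, 39.1]
tcp_rot: [-3.141, -0.009, -3.084]
contact_force: [-1.0, -0.7, -0.4]
grip_width: 91.8
finger_force: 0.0
```

carry_out --plan '[{"tx": 0,"ty": 0,"tz": 0,"rx": 0,"ry": 0,"rz": 0},{"tx": 0,"ty": 0,"tz": 0,"rx": 0,"ry": 0,"rz": 0},{"tx": 0,"ty": 0,"tz": 0,"rx": 0,"ry": 0,"rz": 0},{"tx": 0,"ty": 0,"tz": 0,"rx": 0,"ry": 0,"rz": 0},{"tx": 0,"ty": 0,"tz": 0,"rx": 0,"ry": 0,"rz": 0},{"tx": 0,"ty": 0,"tz": 0,"rx": 0,"ry": 0,"rz": 0}]' --gripper 1

```text
time: 2.6
tool_pos: [654.3, 133.6, 44.1]
tcp_rot: [3.141, 0.001, -3.084]
contact_force: [0.8, 0.0, -0.0]
grip_width: 48.2
finger_force: 0.0
```

Run:
```python
from h import *
o=st(); p=o["tool_pos"][:2]
c=np.array([452.,130.]);
a0=np.arctan2(*(p-c)[::-1]);r=np.hypot(*(p-c));print(a0,r,"stop world",.066-1.571)
A=a0-np.arange(0,17)*.0975; print(A[-1]-.066)
P=c+204*np.c_[np.cos(A),np.sin(A)]; P+=p-P[0]; print(np.diff(P,axis=0).round(1).tolist())
```

```text
t 2.6 tcp [654.3 133.6  44.1] rot [ 3.141e+00  1.000e-03 -3.084e+00] q [ 0.087  0.771  1.302  0.     1.068 -1.541] w 48.2 F [ 0.8  0.  -0. ] 0.0
0.018021380768148552 202.29072591898586 stop world -1.505
-1.6079786192318515
[[-0.6, -19.9], [-2.5, -19.7], [-4.4, -19.4], [-6.3, -18.9], [-8.1, -18.1], [-9.8, -17.3], [-11.5, -16.2], [-13.0, -15.0], [-14.4, -13.7], [-15.7, -12.2], [-16.8, -10.6], [-17.7, -9.0], [-18.5, -7.2], [-19.1, -5.4], [-19.6, -3.5], [-19.8, -1.5]]
```

Fingers are still closing, so I'll wait.

carry_out --plan '[{"tx": 0,"ty": 0,"tz": 0,"rx": 0,"ry": 0,"rz": 0},{"tx": 0,"ty": 0,"tz": 0,"rx": 0,"ry": 0,"rz": 0},{"tx": 0,"ty": 0,"tz": 0,"rx": 0,"ry": 0,"rz": 0},{"tx": 0,"ty": 0,"tz": 0,"rx": 0,"ry": 0,"rz": 0},{"tx": 0,"ty": 0,"tz": 0,"rx": 0,"ry": 0,"rz": 0},{"tx": 0,"ty": 0,"tz": 0,"rx": 0,"ry": 0,"rz": 0}]' --gripper 1

```text
time: 3.2
tool_pos: [654.1, 133.6, 43.7]
tcp_rot: [3.142, -0.0, -3.084]
contact_force: [0.4, 0.6, -0.7]
grip_width: 19.4
finger_force: 30.0
```

carry_out --plan '[{"tx": -0.6,"ty": -19.9,"tz": 0,"rx": 0,"ry": 0,"rz": -0.0975},{"tx": -2.5,"ty": -19.7,"tz": 0,"rx": 0,"ry": 0,"rz": -0.0975},{"tx": -4.4,"ty": -19.4,"tz": 0,"rx": 0,"ry": 0,"rz": -0.0975},{"tx": -6.3,"ty": -18.9,"tz": 0,"rx": 0,"ry": 0,"rz": -0.0975},{"tx": -8.1,"ty": -18.1,"tz": 0,"rx": 0,"ry": 0,"rz": -0.0975},{"tx": -9.8,"ty": -17.3,"tz": 0,"rx": 0,"ry": 0,"rz": -0.0975},{"tx": -11.5,"ty": -16.2,"tz": 0,"rx": 0,"ry": 0,"rz": -0.0975},{"tx": -13,"ty": -15,"tz": 0,"rx": 0,"ry": 0,"rz": -0.0975},{"tx": -14.4,"ty": -13.7,"tz": 0,"rx": 0,"ry": 0,"rz": -0.0975},{"tx": -15.7,"ty": -12.2,"tz": 0,"rx": 0,"ry": 0,"rz": -0.0975},{"tx": 0,"ty": 0,"tz": 0,"rx": 0,"ry": 0,"rz": 0}]'

```text
time: 4.3
tool_pos: [565.0, -36.7, 43.6]
tcp_rot: [-3.14, -0.004, 2.219]
contact_force: [-2.5, 4.5, -0.1]
grip_width: 19.3
finger_force: 30.0
```

carry_out --plan '[{"tx": -16.8,"ty": -10.6,"tz": 0,"rx": 0,"ry": 0,"rz": -0.0975},{"tx": -17.7,"ty": -9,"tz": 0,"rx": 0,"ry": 0,"rz": -0.0975},{"tx": -18.5,"ty": -7.2,"tz": 0,"rx": 0,"ry": 0,"rz": -0.0975},{"tx": -19.1,"ty": -5.4,"tz": 0,"rx": 0,"ry": 0,"rz": -0.0975},{"tx": -19.6,"ty": -3.5,"tz": 0,"rx": 0,"ry": 0,"rz": -0.0975},{"tx": -14,"ty": -1,"tz": 0,"rx": 0,"ry": 0,"rz": -0.06},{"tx": 0,"ty": 0,"tz": 0,"rx": 0,"ry": 0,"rz": 0},{"tx": 0,"ty": 0,"tz": 0,"rx": 0,"ry": 0,"rz": 0}]'

```text
time: 5.1
tool_pos: [463.5, -71.5, 43.9]
tcp_rot: [3.138, -0.002, 1.675]
contact_force: [7.8, 14.0, -4.6]
grip_width: 19.1
finger_force: 30.0
```

Run:
```python
from h import *
o=st(); p=o["tool_pos"][:2]; c=np.array([452.,130.]); print(.066-np.arctan2(*(p-c)[::-1]),np.hypot(*(p-c)))
```

```text
t 5.1 tcp [463.5 -71.5  43.9] rot [ 3.138e+00 -2.000e-03  1.675e+00] q [-0.319  0.485  1.903  0.005  0.751 -0.427] w 19.1 F [ 7.8 14.  -4.6] 30.0
1.5796979798052095 201.86364658904571
```

carry_out --plan '[{"tx": 0,"ty": 0,"tz": 0,"rx": 0,"ry": 0,"rz": 0},{"tx": 0,"ty": 0,"tz": 0,"rx": 0,"ry": 0,"rz": 0},{"tx": 0,"ty": 0,"tz": 0,"rx": 0,"ry": 0,"rz": 0},{"tx": 0,"ty": 0,"tz": 0,"rx": 0,"ry": 0,"rz": 0},{"tx": 0,"ty": 0,"tz": 20,"rx": 0,"ry": 0,"rz": 0},{"tx": 0,"ty": 0,"tz": 30,"rx": 0,"ry": 0,"rz": 0},{"tx": 0,"ty": 0,"tz": 40,"rx": 0,"ry": 0,"rz": 0},{"tx": 0,"ty": 0,"tz": 40,"rx": 0,"ry": 0,"rz": 0},{"tx": 0,"ty": -35,"tz": 20,"rx": 0,"ry": 0,"rz": 0.14},{"tx": 0,"ty": -40,"tz": 0,"rx": 0,"ry": 0,"rz": 0.14},{"tx": 0,"ty": -40,"tz": 0,"rx": 0,"ry": 0,"rz": 0.14},{"tx": 0,"ty": -40,"tz": 0,"rx": 0,"ry": 0,"rz": 0.14}]' --gripper 0

```text
time: 6.3
tool_pos: [461.8, -230.1, 194.1]
tcp_rot: [3.141, 0.001, 2.242]
contact_force: [0.9, 0.5, 0.7]
grip_width: 92.0
finger_force: 0.0
```

Run:
```python
from h import *
o=st(); im=bot.capture("top"); cv2.imwrite("pics/top1.png",im[:,:,::-1])
c=cv2.resize(im[125:325,235:495,::-1],(780,600),interpolation=cv2.INTER_CUBIC);cv2.imwrite("pics/top1c.png",c)
```

```text
t 6.3 tcp [ 461.8 -230.1  194.1] rot [3.141e+00 1.000e-03 2.242e+00] q [-0.611  0.354  1.601 -0.     1.186 -1.282] w 92.0 F [0.9 0.5 0.7] 0.0
```

View pics/top1c.png

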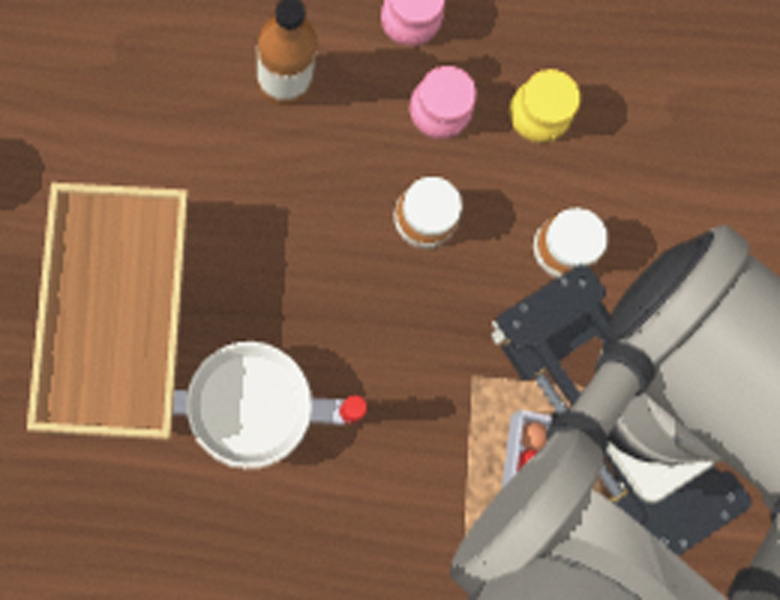

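The dish is fully out: rim centre at crop (249,405), knob at (352,408). Next I turn the gripper in line with the scoop bar and look closer.

carry_out --plan '[{"tx": 4,"ty": -2,"tz": 6,"rx": 0,"ry": 0,"rz": 0.147},{"tx": 4,"ty": -2,"tz": 6,"rx": 0,"ry": 0,"rz": 0.147},{"tx": 4,"ty": -2,"tz": 6,"rx": 0,"ry": 0,"rz": 0.147},{"tx": 4,"ty": -2,"tz": 6,"rx": 0,"ry": 0,"rz": 0.147},{"tx": 4,"ty": -2,"tz": 6,"rx": 0,"ry": 0,"rz": 0.147},{"tx": 4,"ty": -2,"tz": 6,"rx": 0,"ry": 0,"rz": 0.147},{"tx": 0,"ty": 0,"tz": 0,"rx": 0,"ry": 0,"rz": 0}]'

```text
time: 7.05
tool_pos: [486.6, -240.8, 230.3]
tcp_rot: [-3.141, 0.001, 3.119]
contact_force: [-0.1, -0.2, -0.1]
grip_width: 92.1
finger_force: 0.0
```

Run:
```python
from h import *
P=lambda x,y,z:p2w("top",x/3+235-.33,y/3+125-.33,z)
print("dish",P(249,405,44),"knob",P(352,404,76))
o=st(); m=bot.camera_model("wrist"); im=bot.capture("wrist"); cv2.imwrite("pics/w3.png",im[:,:,::-1]); np.savez("w3",**m)
```

```text
dish [459.65470558  16.19538564  44.        ] knob [468.05769319 -70.37424732  76.        ]
t 7.05 tcp [ 486.6 -240.8  230.3] rot [-3.141e+00  1.000e-03  3.119e+00] q [-0.601  0.371  1.47   0.     1.299 -2.149] w 92.1 F [-0.1 -0.2 -0.1] 0.0
```

View pics/w3.png

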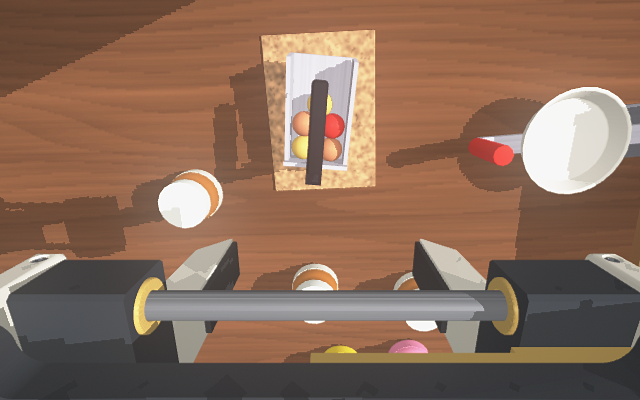

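The wrist view shows the scoop's bar from its front end (319,82) to its back end (314,183). The open lip faces the robot and all five balls are inside.

Run:
```python
from h import *
m=dict(np.load("w3.npz"))
f,b=p2w("",319.5,82,101,m),p2w("",314.5,178,101,m)
print(f,b,b-f,np.hypot(*(b-f)[:2]),np.arctan2(b[1]-f[1],b[0]-f[0])); print("grip",f+(b-f)*40/89)
c=[p2w("",*q,3,m) for q in[(275,190),(376,186),(375,30),(261,37)]]
print("mat",fit([(85,-60),(85,60),(-85,60),(-85,-60)],c))
```

```text
[ 395.39101834 -244.92257871  101.        ] [ 475.02644579 -251.56496407  101.        ] [79.63542745 -6.64238536  0.        ] 79.91196773840632 -0.0832172989681372
grip [ 431.18222169 -247.90792045  101.        ]
mat (array([ 428.1828885 , -245.13834671]), np.float64(0.024890634744756508), np.float64(1.8570548037174603))
```

carry_out --plan '[{"tx": -27,"ty": -3.6,"tz": -10,"rx": 0,"ry": 0,"rz": -0.025},{"tx": -26.6,"ty": -3.6,"tz": -20,"rx": 0,"ry": 0,"rz": -0.025},{"tx": 0,"ty": 0,"tz": -30,"rx": 0,"ry": 0,"rz": 0},{"tx": 0,"ty": 0,"tz": -30,"rx": 0,"ry": 0,"rz": 0},{"tx": 0,"ty": 0,"tz": -30,"rx": 0,"ry": 0,"rz": 0},{"tx": 0,"ty": 0,"tz": -20,"rx": 0,"ry": 0,"rz": 0},{"tx": 0,"ty": 0,"tz": -13,"rx": 0,"ry": 0,"rz": 0},{"tx": 0,"ty": 0,"tz": 0,"rx": 0,"ry": 0,"rz": 0},{"tx": 0,"ty": 0,"tz": 0,"rx": 0,"ry": 0,"rz": 0}]'

```text
time: 8.0
tool_pos: [432.3, -247.5, 76.8]
tcp_rot: [3.141, -0.0, 3.066]
contact_force: [1.1, -0.0, 0.8]
grip_width: 91.7
finger_force: 0.0
```

carry_out --plan '[{"tx": 0,"ty": 0,"tz": 0,"rx": 0,"ry": 0,"rz": 0},{"tx": 0,"ty": 0,"tz": 0,"rx": 0,"ry": 0,"rz": 0},{"tx": 0,"ty": 0,"tz": 0,"rx": 0,"ry": 0,"rz": 0},{"tx": 0,"ty": 0,"tz": 0,"rx": 0,"ry": 0,"rz": 0},{"tx": 0,"ty": 0,"tz": 0,"rx": 0,"ry": 0,"rz": 0},{"tx": 0,"ty": 0,"tz": 0,"rx": 0,"ry": 0,"rz": 0},{"tx": 0,"ty": 0,"tz": 0,"rx": 0,"ry": 0,"rz": 0},{"tx": 0,"ty": 0,"tz": 0,"rx": 0,"ry": 0,"rz": 0},{"tx": 0,"ty": 0,"tz": 0,"rx": 0,"ry": 0,"rz": 0},{"tx": 0,"ty": 0,"tz": 0,"rx": 0,"ry": 0,"rz": 0},{"tx": 0,"ty": 0,"tz": 0,"rx": 0,"ry": 0,"rz": 0},{"tx": 0,"ty": 0,"tz": 0,"rx": 0,"ry": 0,"rz": 0}]' --gripper 1

```text
time: 9.2
tool_pos: [432.5, -247.6, 76.7]
tcp_rot: [3.141, -0.0, 3.068]
contact_force: [0.6, -0.5, -0.5]
grip_width: 14.1
finger_force: 29.8
```

Run:
```python
from h import *
st()
```

```text
t 9.2 tcp [ 432.5 -247.6   76.7] rot [ 3.141 -0.     3.068] q [-0.674  0.473  1.792  0.     0.876 -2.172] w 14.1 F [ 0.6 -0.5 -0.5] 29.8
```

carry_out --plan '[{"tx": 0,"ty": 0,"tz": 8,"rx": 0,"ry": 0,"rz": 0},{"tx": 0,"ty": 0,"tz": 12,"rx": 0,"ry": 0,"rz": 0},{"tx": 0,"ty": 0,"tz": 16,"rx": 0,"ry": 0,"rz": 0},{"tx": 0,"ty": 0,"tz": 20,"rx": 0,"ry": 0,"rz": 0},{"tx": 0,"ty": 0,"tz": 20,"rx": 0,"ry": 0,"rz": 0},{"tx": 0,"ty": 0,"tz": 18,"rx": 0,"ry": 0,"rz": 0},{"tx": 0,"ty": 0,"tz": 12,"rx": 0,"ry": 0,"rz": 0},{"tx": 0,"ty": 0,"tz": 6,"rx": 0,"ry": 0,"rz": 0},{"tx": 0,"ty": 0,"tz": 0,"rx": 0,"ry": 0,"rz": 0},{"tx": 0,"ty": 0,"tz": 0,"rx": 0,"ry": 0,"rz": 0}]'

```text
time: 10.2
tool_pos: [432.3, -247.5, 188.5]
tcp_rot: [3.141, -0.001, 3.068]
contact_force: [-0.1, 0.2, -2.2]
grip_width: 13.8
finger_force: 29.8
```

carry_out --plan '[{"tx": 0,"ty": 6,"tz": 0,"rx": 0,"ry": 0,"rz": -0.06},{"tx": 0,"ty": 11,"tz": 0,"rx": 0,"ry": 0,"rz": -0.12},{"tx": 0,"ty": 11,"tz": 0,"rx": 0,"ry": 0,"rz": -0.13},{"tx": 0,"ty": 11,"tz": 0,"rx": 0,"ry": 0,"rz": -0.13},{"tx": 0,"ty": 11,"tz": 0,"rx": 0,"ry": 0,"rz": -0.13},{"tx": 0,"ty": 11,"tz": 0,"rx": 0,"ry": 0,"rz": -0.13},{"tx": 0,"ty": 11,"tz": 0,"rx": 0,"ry": 0,"rz": -0.13},{"tx": 0,"ty": 11,"tz": 0,"rx": 0,"ry": 0,"rz": -0.13},{"tx": 0,"ty": 11,"tz": 0,"rx": 0,"ry": 0,"rz": -0.13},{"tx": 0,"ty": 11,"tz": 0,"rx": 0,"ry": 0,"rz": -0.13},{"tx": 0,"ty": 11,"tz": 0,"rx": 0,"ry": 0,"rz": -0.13},{"tx": 0,"ty": 11,"tz": 0,"rx": 0,"ry": 0,"rz": -0.13}]'

```text
time: 11.4
tool_pos: [432.1, -120.0, 187.9]
tcp_rot: [-3.14, -0.001, 1.583]
contact_force: [0.1, -0.0, -2.0]
grip_width: 13.7
finger_force: 29.8
```

carry_out --plan '[{"tx": 0,"ty": 11,"tz": 0,"rx": 0,"ry": 0,"rz": -0.13},{"tx": 0,"ty": 11,"tz": 0,"rx": 0,"ry": 0,"rz": -0.13},{"tx": 0,"ty": 11,"tz": 0,"rx": 0,"ry": 0,"rz": -0.13},{"tx": 0,"ty": 11,"tz": 0,"rx": 0,"ry": 0,"rz": -0.13},{"tx": 0,"ty": 11,"tz": 0,"rx": 0,"ry": 0,"rz": -0.13},{"tx": 0,"ty": 11,"tz": 0,"rx": 0,"ry": 0,"rz": -0.13},{"tx": -3,"ty": 11,"tz": 0,"rx": 0,"ry": 0,"rz": -0.13},{"tx": -6,"ty": 11,"tz": 0,"rx": 0,"ry": 0,"rz": -0.13},{"tx": -6,"ty": 11,"tz": 0,"rx": 0,"ry": 0,"rz": -0.13},{"tx": -6,"ty": 11,"tz": 0,"rx": 0,"ry": 0,"rz": -0.13},{"tx": -6,"ty": 11,"tz": 0,"rx": 0,"ry": 0,"rz": -0.13},{"tx": -3,"ty": 6,"tz": 0,"rx": 0,"ry": 0,"rz": -0.06}]'

```text
time: 12.6
tool_pos: [401.5, 7.1, 188.0]
tcp_rot: [-3.141, 0.002, 0.094]
contact_force: [-0.2, 0.2, -2.3]
grip_width: 13.9
finger_force: 29.8
```

Run:
```python
from h import *
st(); m=bot.camera_model("wrist"); im=bot.capture("wrist"); cv2.imwrite("pics/w4.png",im[:,:,::-1]); np.savez("w4",**m)
im=bot.capture("scene"); cv2.imwrite("pics/s4.png",cv2.resize(im[140:280,200:400,::-1],(800,560),interpolation=cv2.INTER_CUBIC))
```

```text
t 12.6 tcp [401.5   7.1 188. ] rot [-3.141e+00  2.000e-03  9.400e-02] q [-0.174  0.158  1.893  0.     1.092  1.303] w 13.9 F [-0.2  0.2 -2.3] 29.8
```

View pics/w4.png

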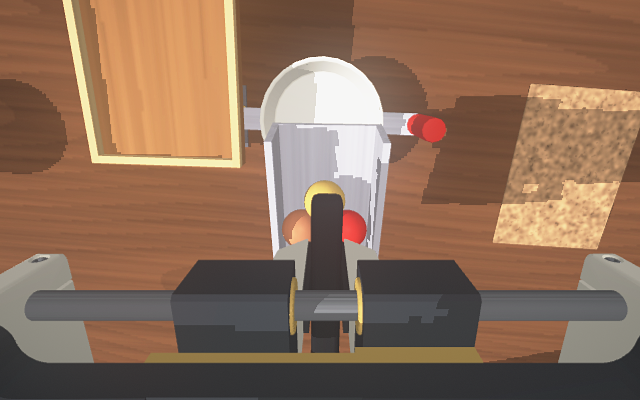

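The wrist view shows the scoop level with its lip at (325,124), just over the dish (rim top at (322,58)) and three balls visible, so nothing has been lost. Next I check where the lip is.

Run:
```python
from h import *
m=dict(np.load("w4.npz"));print(p2w("",327,123,144,m)); print("knob",p2w("",430,128,76,m))
for q in [(264,112),(383,112)]: print(p2w("",*q,44,m))
print(p2w("",322,57,44,m))
```

```text
[466.74472631  11.49493118 144.        ]
knob [464.91869983 -70.81534765  76.        ]
[462.58294065  65.79127456  44.        ]
[472.37164508 -37.50733062  44.        ]
[511.47699844  19.48854735  44.        ]
```

carry_out --plan '[{"tx": -7,"ty": 0,"tz": 0,"rx": 0,"ry": 0,"rz": 0},{"tx": -11,"ty": 1,"tz": 0,"rx": 0,"ry": 0,"rz": 0},{"tx": -8,"ty": 1,"tz": 0,"rx": 0,"ry": 0,"rz": 0},{"tx": -3,"ty": 0,"tz": 0,"rx": 0,"ry": 0,"rz": 0},{"tx": 0,"ty": 0,"tz": -5,"rx": 0,"ry": 0,"rz": 0},{"tx": 0,"ty": 0,"tz": -10,"rx": 0,"ry": 0,"rz": 0},{"tx": 0,"ty": 0,"tz": -12,"rx": 0,"ry": 0,"rz": 0},{"tx": 0,"ty": 0,"tz": -12,"rx": 0,"ry": 0,"rz": 0},{"tx": 0,"ty": 0,"tz": -12,"rx": 0,"ry": 0,"rz": 0},{"tx": 0,"ty": 0,"tz": -8,"rx": 0,"ry": 0,"rz": 0},{"tx": 0,"ty": 0,"tz": -3,"rx": 0,"ry": 0,"rz": 0},{"tx": 0,"ty": 0,"tz": 0,"rx": 0,"ry": 0,"rz": 0}]'

```text
time: 13.9
tool_pos: [373.5, 8.3, 126.3]
tcp_rot: [-3.141, 0.001, 0.098]
contact_force: [-0.0, -0.9, -2.6]
grip_width: 13.6
finger_force: 29.8
```

Run:
```python
from h import *
o=st(); h=.094
# tilt: TCP rel. to lip when level: (-65 fwd, 44.2 up); tip by th about axis (-sin h, cos h,0), positive = nose(+x) down
def tcp(th): return np.array([-65*np.cos(th)+44.2*np.sin(th), 65*np.sin(th)+44.2*np.cos(th)])
ths=[0,.1,.17,.2,.23,.26,.29,.32,.35,.38,.41,.44,.48,.52,.56,.6,.66,.72,.78,.84,.9,.96,1.02,1.08]
p=np.array([tcp(t) for t in ths]);
for a,b,t in zip(ths[1:],np.diff(p,axis=0).round(1),np.diff(ths)): print(round(a,2),"tx",round(b[0]*np.cos(h),1),"ty",round(b[0]*np.sin(h),1),"tz",b[1],"rx",round(-t*np.sin(h),4),"ry",round(t*np.cos(h),4))
```

```text
t 13.9 tcp [373.5   8.3 126.3] rot [-3.141e+00  1.000e-03  9.800e-02] q [-0.184  0.199  2.052 -0.     0.892  1.289] w 13.6 F [-0.  -0.9 -2.6] 29.8
0.1 tx 4.7 ty 0.4 tz 6.3 rx -0.0094 ry 0.0996
0.17 tx 3.7 ty 0.3 tz 4.1 rx -0.0066 ry 0.0697
0.2 tx 1.7 ty 0.2 tz 1.7 rx -0.0028 ry 0.0299
0.23 tx 1.7 ty 0.2 tz 1.6 rx -0.0028 ry 0.0299
0.26 tx 1.8 ty 0.2 tz 1.6 rx -0.0028 ry 0.0299
0.29 tx 1.8 ty 0.2 tz 1.5 rx -0.0028 ry 0.0299
0.32 tx 1.9 ty 0.2 tz 1.5 rx -0.0028 ry 0.0299
0.35 tx 1.9 ty 0.2 tz 1.4 rx -0.0028 ry 0.0299
0.38 tx 1.9 ty 0.2 tz 1.3 rx -0.0028 ry 0.0299
0.41 tx 2.0 ty 0.2 tz 1.3 rx -0.0028 ry 0.0299
0.44 tx 2.0 ty 0.2 tz 1.2 rx -0.0028 ry 0.0299
0.48 tx 2.7 ty 0.3 tz 1.5 rx -0.0038 ry 0.0398
0.52 tx 2.8 ty 0.3 tz 1.4 rx -0.0038 ry 0.0398
0.56 tx 2.9 ty 0.3 tz 1.3 rx -0.0038 ry 0.0398
0.6 tx 2.9 ty 0.3 tz 1.2 rx -0.0038 ry 0.0398
0.66 tx 4.4 ty 0.4 tz 1.6 rx -0.0056 ry 0.0597
0.72 tx 4.5 ty 0.4 tz 1.3 rx -0.0056 ry 0.0597
0.78 tx 4.6 ty 0.4 tz 1.0 rx -0.0056 ry 0.0597
0.84 tx 4.7 ty 0.4 tz 0.8 rx -0.0056 ry 0.0597
0.9 tx 4.7 ty 0.4 tz 0.5 rx -0.0056 ry 0.0597
0.96 tx 4.7 ty 0.4 tz 0.2 rx -0.0056 ry 0.0597
1.02 tx 4.7 ty 0.4 tz -0.1 rx -0.0056 ry 0.0597
1.08 tx 4.7 ty 0.4 tz -0.4 rx -0.0056 ry 0.0597
```

carry_out --plan '[{"tx": 4.7,"ty": 0.4,"tz": 6,"rx": -0.009,"ry": 0.1,"rz": 0},{"tx": 3.7,"ty": 0.3,"tz": 4,"rx": -0.006,"ry": 0.07,"rz": 0},{"tx": 1.7,"ty": 0.2,"tz": 1.2,"rx": -0.003,"ry": 0.03,"rz": 0},{"tx": 1.7,"ty": 0.2,"tz": 1.1,"rx": -0.003,"ry": 0.03,"rz": 0},{"tx": 1.8,"ty": 0.2,"tz": 1.1,"rx": -0.003,"ry": 0.03,"rz": 0},{"tx": 1.8,"ty": 0.2,"tz": 1,"rx": -0.003,"ry": 0.03,"rz": 0},{"tx": 1.9,"ty": 0.2,"tz": 1,"rx": -0.003,"ry": 0.03,"rz": 0},{"tx": 1.9,"ty": 0.2,"tz": 0.9,"rx": -0.003,"ry": 0.03,"rz": 0},{"tx": 0,"ty": 0,"tz": 0,"rx": 0,"ry": 0,"rz": 0},{"tx": 0,"ty": 0,"tz": 0,"rx": 0,"ry": 0,"rz": 0},{"tx": 0,"ty": 0,"tz": 0,"rx": 0,"ry": 0,"rz": 0},{"tx": 0,"ty": 0,"tz": 0,"rx": 0,"ry": 0,"rz": 0}]'

```text
time: 15.1
tool_pos: [392.6, 10.2, 143.3]
tcp_rot: [-3.14, 0.351, 0.098]
contact_force: [-0.5, 0.0, -2.0]
grip_width: 13.9
finger_force: 29.9
```

Run:
```python
from h import *
st(); m=bot.camera_model("wrist"); im=bot.capture("wrist"); cv2.imwrite("pics/w5.png",im[:,:,::-1])
```

```text
t 15.1 tcp [392.6  10.2 143.3] rot [-3.14   0.351  0.098] q [-0.112  0.411  1.733 -0.072  1.342  1.389] w 13.9 F [-0.5  0.  -2. ] 29.9
```

View pics/w5.png

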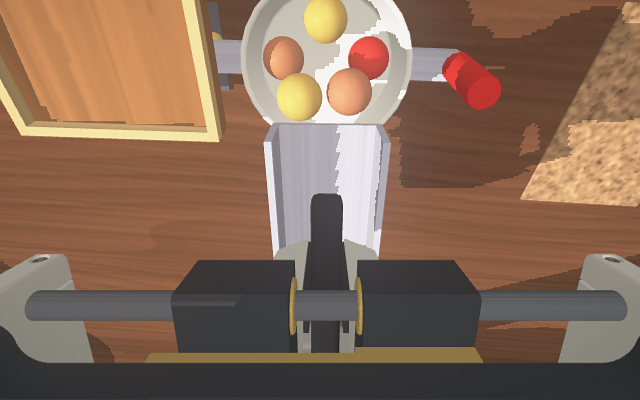

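All five chocolates are in the dish, at (325,20), (283,57), (368,57), (299,97) and (349,92), and the scoop is empty. I'll lift it, level it and turn it back over the mat.

carry_out --plan '[{"tx": -5,"ty": 0,"tz": 15,"rx": 0,"ry": 0,"rz": 0},{"tx": -6,"ty": 0,"tz": 25,"rx": 0.003,"ry": -0.03,"rz": 0},{"tx": 0,"ty": 0,"tz": 20,"rx": 0.008,"ry": -0.08,"rz": 0},{"tx": 0,"ty": 0,"tz": 10,"rx": 0.012,"ry": -0.12,"rz": 0},{"tx": 5,"ty": -5,"tz": 0,"rx": 0.012,"ry": -0.12,"rz": 0.06},{"tx": 10,"ty": -11,"tz": 0,"rx": 0,"ry": 0,"rz": 0.13},{"tx": 10,"ty": -11,"tz": 0,"rx": 0,"ry": 0,"rz": 0.13},{"tx": 10,"ty": -11,"tz": 0,"rx": 0,"ry": 0,"rz": 0.13},{"tx": 5,"ty": -11,"tz": 0,"rx": 0,"ry": 0,"rz": 0.13},{"tx": 3,"ty": -11,"tz": 0,"rx": 0,"ry": 0,"rz": 0.13},{"tx": 0,"ty": -11,"tz": 0,"rx": 0,"ry": 0,"rz": 0.13},{"tx": 0,"ty": -11,"tz": 0,"rx": 0,"ry": 0,"rz": 0.13}]'

```text
time: 16.35
tool_pos: [424.4, -72.1, 213.1]
tcp_rot: [3.14, -0.0, 1.074]
contact_force: [0.2, 0.7, -1.7]
grip_width: 13.6
finger_force: 29.9
```

carry_out --plan '[{"tx": 0,"ty": -14,"tz": 0,"rx": 0,"ry": 0,"rz": 0.13},{"tx": 0,"ty": -14,"tz": 0,"rx": 0,"ry": 0,"rz": 0.13},{"tx": 0,"ty": -14,"tz": 0,"rx": 0,"ry": 0,"rz": 0.13},{"tx": 0,"ty": -14,"tz": 0,"rx": 0,"ry": 0,"rz": 0.13},{"tx": 0,"ty": -14,"tz": 0,"rx": 0,"ry": 0,"rz": 0.13},{"tx": 0,"ty": -14,"tz": 0,"rx": 0,"ry": 0,"rz": 0.13},{"tx": 0,"ty": -14,"tz": 0,"rx": 0,"ry": 0,"rz": 0.13},{"tx": 0,"ty": -14,"tz": 0,"rx": 0,"ry": 0,"rz": 0.13},{"tx": 0,"ty": -14,"tz": 0,"rx": 0,"ry": 0,"rz": 0.13},{"tx": 0,"ty": -14,"tz": 0,"rx": 0,"ry": 0,"rz": 0.13},{"tx": 0,"ty": -14,"tz": 0,"rx": 0,"ry": 0,"rz": 0.13},{"tx": 0,"ty": -14,"tz": 0,"rx": 0,"ry": 0,"rz": 0.13}]'

```text
time: 17.55
tool_pos: [424.4, -240.2, 213.1]
tcp_rot: [3.14, -0.0, 2.634]
contact_force: [-0.0, -0.5, -1.1]
grip_width: 13.8
finger_force: 29.9
```

carry_out --plan '[{"tx": 4,"ty": -3.5,"tz": -10,"rx": 0,"ry": 0,"rz": 0.11},{"tx": 4,"ty": -3.5,"tz": -20,"rx": 0,"ry": 0,"rz": 0.11},{"tx": 0,"ty": 0,"tz": -20,"rx": 0,"ry": 0,"rz": 0.11},{"tx": 0,"ty": 0,"tz": -20,"rx": 0,"ry": 0,"rz": 0.1},{"tx": 0,"ty": 0,"tz": -20,"rx": 0,"ry": 0,"rz": 0},{"tx": 0,"ty": 0,"tz": -20,"rx": 0,"ry": 0,"rz": 0},{"tx": 0,"ty": 0,"tz": -12,"rx": 0,"ry": 0,"rz": 0},{"tx": 0,"ty": 0,"tz": -8,"rx": 0,"ry": 0,"rz": 0},{"tx": 0,"ty": 0,"tz": -4,"rx": 0,"ry": 0,"rz": 0},{"tx": 0,"ty": 0,"tz": -2,"rx": 0,"ry": 0,"rz": 0},{"tx": 0,"ty": 0,"tz": 0,"rx": 0,"ry": 0,"rz": 0},{"tx": 0,"ty": 0,"tz": 0,"rx": 0,"ry": 0,"rz": 0}]'

```text
time: 18.75
tool_pos: [433.1, -247.0, 77.6]
tcp_rot: [3.14, 0.001, 3.058]
contact_force: [-0.2, -0.1, -1.2]
grip_width: 13.7
finger_force: 29.9
```

carry_out --plan '[{"tx": 0,"ty": 0,"tz": -1.2,"rx": 0,"ry": 0,"rz": 0},{"tx": 0,"ty": 0,"tz": 0,"rx": 0,"ry": 0,"rz": 0},{"tx": 0,"ty": 0,"tz": 0,"rx": 0,"ry": 0,"rz": 0}]'

```text
time: 19.05
tool_pos: [433.2, -247.0, 76.7]
tcp_rot: [3.141, 0.001, 3.058]
contact_force: [-2.2, 2.3, 6.4]
grip_width: 13.9
finger_force: 29.9
```

carry_out --plan '[{"tx": 0,"ty": 0,"tz": 0,"rx": 0,"ry": 0,"rz": 0},{"tx": 0,"ty": 0,"tz": 0,"rx": 0,"ry": 0,"rz": 0},{"tx": 0,"ty": 0,"tz": 0,"rx": 0,"ry": 0,"rz": 0},{"tx": 0,"ty": 0,"tz": 0,"rx": 0,"ry": 0,"rz": 0},{"tx": 0,"ty": 0,"tz": 0,"rx": 0,"ry": 0,"rz": 0},{"tx": 0,"ty": 0,"tz": 15,"rx": 0,"ry": 0,"rz": 0},{"tx": 0,"ty": 0,"tz": 30,"rx": 0,"ry": 0,"rz": 0},{"tx": 0,"ty": 0,"tz": 40,"rx": 0,"ry": 0,"rz": 0},{"tx": 0,"ty": 0,"tz": 40,"rx": 0,"ry": 0,"rz": 0},{"tx": -30,"ty": 10,"tz": 40,"rx": 0,"ry": 0,"rz": 0},{"tx": 0,"ty": 0,"tz": 0,"rx": 0,"ry": 0,"rz": 0}]' --gripper 0

```text
time: 20.15
tool_pos: [403.2, -237.5, 245.1]
tcp_rot: [-3.138, 0.007, 3.058]
contact_force: [-0.1, -0.2, -0.2]
grip_width: 91.5
finger_force: 0.0
```

Run:
```python
from h import *
st(); m=bot.camera_model("wrist"); np.savez("w6",**m); im=bot.capture("wrist"); cv2.imwrite("pics/w6.png",im[:,:,::-1])
```

```text
t 20.15 tcp [ 403.2 -237.5  245.1] rot [-3.138  0.007  3.058] q [-6.970e-01  2.180e-01  1.646e+00  1.000e-03  1.271e+00 -2.185e+00] w 91.5 F [-0.1 -0.2 -0.2] 0.0
```

View pics/w6.png

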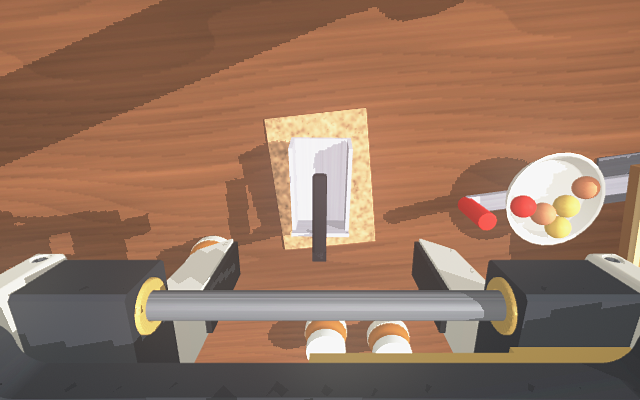

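The scoop is standing on its mat with the five balls still in the dish. The jars at (326,340) and (388,340) look closer together than before, so one may have been knocked. I'll measure them again from the top camera, with the arm low and to the side.

Run:
```python
from h import *
im=bot.capture("top"); cv2.imwrite("pics/top2.png",im[:,:,::-1])
old=cv2.imread("pics/top0.png")[:,:,::-1]
for I in(old,im):
    hsv=cv2.cvtColor(I,cv2.COLOR_RGB2HSV); M=((hsv[...,1]<30)&(hsv[...,2]>190)).astype(np.uint8); M[:120]=0;M[330:]=0;M[:,:320]=0;M[:,500:]=0
    n,l,s,c=cv2.connectedComponentsWithStats(M)
    print([(s[i].tolist(),p2w("top",s[i][0]+s[i][2]/2-.5,s[i][1]+10,52).round()[:2]) for i in range(1,n) if s[i,4]>60])
c=cv2.resize(im[110:310,300:500,::-1],(600,600),interpolation=cv2.INTER_CUBIC);cv2.imwrite("pics/top2c.png",c)
```

```text
[([370, 184, 19, 19, 279], array([ 653., -127.])), ([417, 195, 20, 18, 292], array([ 638., -256.])), ([466, 247, 21, 20, 331], array([ 515., -392.])), ([403, 262, 15, 40, 87], array([ 456., -224.])), ([427, 266, 7, 42, 76], array([ 452., -276.])), ([405, 294, 21, 15, 148], array([ 378., -242.]))]
[([386, 185, 19, 19, 284], array([ 656., -170.])), ([417, 194, 20, 19, 293], array([ 641., -256.])), ([320, 239, 19, 41, 354], array([490., -10.])), ([464, 258, 27, 23, 251], array([ 487., -395.])), ([477, 270, 23, 36, 413], array([ 459., -424.]))]
```

View pics/top2c.png

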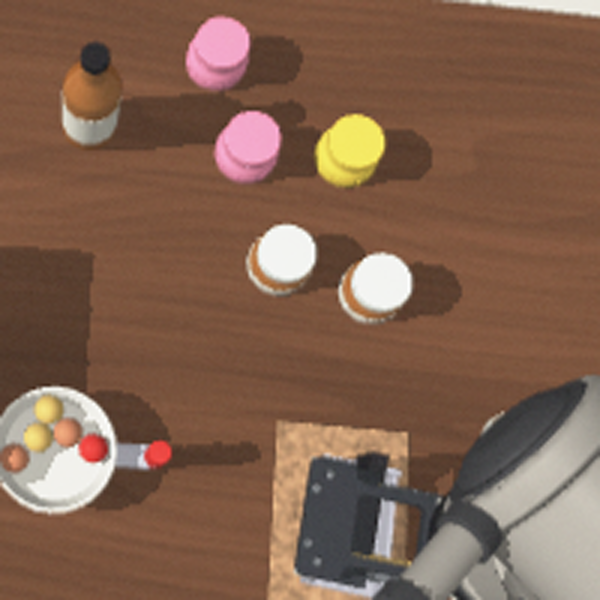

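Run:
```python
from h import *
P=lambda x,y,z=52:p2w("top",x/3+300-.33,y/3+110-.33,z)[:2]
J={"A":P(287,252),"B":P(381,281),"C":np.array([515.,-392])}
O={"p1":P(221,44),"p2":P(251,138),"y":P(355,143)}
print({k:v.round() for k,v in {**J,**O}.items()})
# jar-stand tcp clearance: finger centred at +-(w/2+9.5), radius 13.5 box approx
for nm,w in(("A",84),("B",84),("C",92)):
    res=[]
    for a in np.arange(0,180,15):
        d=np.array([np.cos(np.radians(a)),np.sin(np.radians(a))]); n=np.array([-d[1],d[0]]); best=1e9
        for k,v in {**J,**O}.items():
            if k==nm: continue
            for s in(1,-1):
                for e in np.linspace(w/2,w/2+19,5):
                    for f in(-9.5,0,9.5): best=min(best,np.hypot(*(J[nm]+s*d*e+n*f-v))-29)
        res.append((int(a),int(best)))
    print(nm,res)
S=np.array([452,130.]);th=.066;R=np.array([[np.cos(th),-np.sin(th)],[np.sin(th),np.cos(th)]])
print([(S+R@[x,10]).round(1) for x in(6,72.5,139)])
```

```text
{'A': array([ 659., -171.]), 'B': array([ 643., -256.]), 'C': array([ 515., -392.]), 'p1': array([853., -95.]), 'p2': array([ 764., -130.]), 'y': array([ 770., -225.])}
A [(0, 24), (15, 21), (30, 21), (45, 11), (60, 0), (75, -2), (90, -3), (105, 4), (120, 18), (135, 33), (150, 32), (165, 32)]
B [(0, 40), (15, 39), (30, 27), (45, 11), (60, 0), (75, -2), (90, -3), (105, 4), (120, 18), (135, 33), (150, 45), (165, 46)]
C [(0, 111), (15, 99), (30, 92), (45, 92), (60, 92), (75, 97), (90, 108), (105, 123), (120, 139), (135, 152), (150, 142), (165, 127)]
[array([457.3, 140.4]), array([523.7, 144.8]), array([590. , 149.1])]
```

Run:
```python
from h import *
m=dict(np.load("w3.npz"));print("C",p2w("",186,207,52,m))
m=dict(np.load("w6.npz"));print("B,A",p2w("",326,344,52,m),p2w("",389,345,52,m))
```

```text
C [ 515.71675571 -390.91614179   52.        ]
B,A [ 626.21354988 -257.45026035   52.        ] [ 634.10031907 -177.35939205   52.        ]
```

carry_out --plan '[{"tx": 22,"ty": -31,"tz": -6,"rx": 0,"ry": 0,"rz": 0},{"tx": 22,"ty": -31,"tz": -6,"rx": 0,"ry": 0,"rz": 0},{"tx": 22,"ty": -31,"tz": -10,"rx": 0,"ry": 0,"rz": 0},{"tx": 22,"ty": -31,"tz": -20,"rx": 0,"ry": 0,"rz": 0},{"tx": 23,"ty": -30,"tz": -30,"rx": 0,"ry": 0,"rz": 0},{"tx": 0,"ty": 0,"tz": -33,"rx": 0,"ry": 0,"rz": 0},{"tx": 0,"ty": 0,"tz": 0,"rx": 0,"ry": 0,"rz": 0}]'

```text
time: 20.95
tool_pos: [511.9, -388.8, 126.8]
tcp_rot: [3.131, -0.011, 3.058]
contact_force: [-0.4, 1.5, -0.6]
grip_width: 92.0
finger_force: 0.0
```

carry_out --plan '[{"tx": 1,"ty": 0,"tz": -30,"rx": 0,"ry": 0,"rz": 0},{"tx": 0,"ty": 0,"tz": -30,"rx": 0,"ry": 0,"rz": 0},{"tx": 0,"ty": 0,"tz": -30,"rx": 0,"ry": 0,"rz": 0},{"tx": 0,"ty": 0,"tz": -20,"rx": 0,"ry": 0,"rz": 0},{"tx": 0,"ty": 0,"tz": -10,"rx": 0,"ry": 0,"rz": 0},{"tx": 0,"ty": 0,"tz": -5,"rx": 0,"ry": 0,"rz": 0},{"tx": 0,"ty": 0,"tz": 0,"rx": 0,"ry": 0,"rz": 0},{"tx": 0,"ty": 0,"tz": 0,"rx": 0,"ry": 0,"rz": 0}]'

```text
time: 21.75
tool_pos: [516.0, -391.5, 11.5]
tcp_rot: [3.141, 0.002, 3.058]
contact_force: [-0.1, 0.2, 0.1]
grip_width: 92.1
finger_force: 0.0
```

carry_out --plan '[{"tx": 0,"ty": 0,"tz": 0,"rx": 0,"ry": 0,"rz": 0},{"tx": 0,"ty": 0,"tz": 0,"rx": 0,"ry": 0,"rz": 0},{"tx": 0,"ty": 0,"tz": 0,"rx": 0,"ry": 0,"rz": 0},{"tx": 0,"ty": 0,"tz": 0,"rx": 0,"ry": 0,"rz": 0},{"tx": 0,"ty": 0,"tz": 0,"rx": 0,"ry": 0,"rz": 0},{"tx": 0,"ty": 0,"tz": 0,"rx": 0,"ry": 0,"rz": 0},{"tx": 0,"ty": 0,"tz": 0,"rx": 0,"ry": 0,"rz": 0},{"tx": 0,"ty": 0,"tz": 0,"rx": 0,"ry": 0,"rz": 0}]' --gripper 1

```text
time: 22.55
tool_pos: [515.4, -391.3, 10.3]
tcp_rot: [3.14, 0.0, 3.058]
contact_force: [-1.1, -2.0, 2.5]
grip_width: 56.7
finger_force: 30.0
```

carry_out --plan '[{"tx": 0,"ty": 0,"tz": 15,"rx": 0,"ry": 0,"rz": 0},{"tx": 0,"ty": 0,"tz": 30,"rx": 0,"ry": 0,"rz": 0},{"tx": 0,"ty": 0,"tz": 40,"rx": 0,"ry": 0,"rz": 0},{"tx": 0,"ty": 0,"tz": 45,"rx": 0,"ry": 0,"rz": 0},{"tx": 0,"ty": 15,"tz": 30,"rx": 0,"ry": 0,"rz": 0},{"tx": 0,"ty": 30,"tz": 10,"rx": 0,"ry": 0,"rz": 0},{"tx": 0,"ty": 40,"tz": 0,"rx": 0,"ry": 0,"rz": 0},{"tx": 0,"ty": 40,"tz": 0,"rx": 0,"ry": 0,"rz": 0},{"tx": 0,"ty": 40,"tz": 0,"rx": 0,"ry": 0,"rz": 0},{"tx": -8,"ty": 40,"tz": 0,"rx": 0,"ry": 0,"rz": 0.03},{"tx": -10,"ty": 40,"tz": 0,"rx": 0,"ry": 0,"rz": 0.03},{"tx": -10,"ty": 40,"tz": 0,"rx": 0,"ry": 0,"rz": 0.03}]'

```text
time: 23.75
tool_pos: [486.4, -104.0, 180.6]
tcp_rot: [3.139, -0.0, -3.134]
contact_force: [0.8, 0.2, -2.1]
grip_width: 56.8
finger_force: 30.0
```

carry_out --plan '[{"tx": -10,"ty": 40,"tz": 0,"rx": 0,"ry": 0,"rz": 0.03},{"tx": -10,"ty": 40,"tz": 0,"rx": 0,"ry": 0,"rz": 0.03},{"tx": -10,"ty": 40,"tz": 0,"rx": 0,"ry": 0,"rz": 0},{"tx": 0,"ty": 40,"tz": 0,"rx": 0,"ry": 0,"rz": 0},{"tx": 0,"ty": 30,"tz": 0,"rx": 0,"ry": 0,"rz": 0},{"tx": 0,"ty": 17,"tz": 0,"rx": 0,"ry": 0,"rz": 0},{"tx": 0,"ty": 0,"tz": 0,"rx": 0,"ry": 0,"rz": 0},{"tx": 0,"ty": 0,"tz": 0,"rx": 0,"ry": 0,"rz": 0}]'

```text
time: 24.55
tool_pos: [457.0, 101.1, 180.4]
tcp_rot: [3.14, -0.0, -3.074]
contact_force: [-0.5, 0.2, -1.2]
grip_width: 57.0
finger_force: 30.0
```

carry_out --plan '[{"tx": 0,"ty": 20,"tz": 0,"rx": 0,"ry": 0,"rz": 0},{"tx": 0,"ty": 19.5,"tz": 0,"rx": 0,"ry": 0,"rz": 0},{"tx": 0,"ty": 0,"tz": -20,"rx": 0,"ry": 0,"rz": 0},{"tx": 0,"ty": 0,"tz": -25,"rx": 0,"ry": 0,"rz": 0},{"tx": 0,"ty": 0,"tz": -25,"rx": 0,"ry": 0,"rz": 0},{"tx": 0,"ty": 0,"tz": -15,"rx": 0,"ry": 0,"rz": 0},{"tx": 0,"ty": 0,"tz": -8,"rx": 0,"ry": 0,"rz": 0},{"tx": 0,"ty": 0,"tz": -3,"rx": 0,"ry": 0,"rz": 0},{"tx": 0,"ty": 0,"tz": -2,"rx": 0,"ry": 0,"rz": 0},{"tx": 0,"ty": 0,"tz": 0,"rx": 0,"ry": 0,"rz": 0},{"tx": 0,"ty": 0,"tz": 0,"rx": 0,"ry": 0,"rz": 0}]'

```text
time: 25.65
tool_pos: [457.8, 140.5, 82.7]
tcp_rot: [3.14, 0.001, -3.075]
contact_force: [0.0, -0.1, -0.8]
grip_width: 56.6
finger_force: 30.0
```

carry_out --plan '[{"tx": 0,"ty": 0,"tz": -1.5,"rx": 0,"ry": 0,"rz": 0},{"tx": 0,"ty": 0,"tz": 0,"rx": 0,"ry": 0,"rz": 0},{"tx": 0,"ty": 0,"tz": 0,"rx": 0,"ry": 0,"rz": 0}]'

```text
time: 25.95
tool_pos: [457.3, 140.6, 80.7]
tcp_rot: [3.14, 0.0, -3.075]
contact_force: [0.3, -0.3, -0.3]
grip_width: 56.6
finger_force: 30.0
```

carry_out --plan '[{"tx": 0,"ty": 0,"tz": 0,"rx": 0,"ry": 0,"rz": 0},{"tx": 0,"ty": 0,"tz": 0,"rx": 0,"ry": 0,"rz": 0},{"tx": 0,"ty": 0,"tz": 0,"rx": 0,"ry": 0,"rz": 0},{"tx": 0,"ty": 0,"tz": 0,"rx": 0,"ry": 0,"rz": 0},{"tx": 0,"ty": 0,"tz": 10,"rx": 0,"ry": 0,"rz": 0},{"tx": 0,"ty": 0,"tz": 30,"rx": 0,"ry": 0,"rz": 0},{"tx": 0,"ty": 0,"tz": 40,"rx": 0,"ry": 0,"rz": 0},{"tx": 0,"ty": 0,"tz": 40,"rx": 0,"ry": 0,"rz": 0},{"tx": 12,"ty": -18,"tz": 0,"rx": 0,"ry": 0,"rz": -0.1},{"tx": 12,"ty": -18,"tz": 0,"rx": 0,"ry": 0,"rz": -0.13},{"tx": 12,"ty": -18,"tz": 0,"rx": 0,"ry": 0,"rz": -0.13},{"tx": 12,"ty": -18,"tz": 0,"rx": 0,"ry": 0,"rz": -0.13}]' --gripper 0

```text
time: 27.15
tool_pos: [505.7, 67.9, 201.6]
tcp_rot: [3.139, 0.001, 2.713]
contact_force: [-0.2, -0.3, -0.2]
grip_width: 91.7
finger_force: 0.0
```

carry_out --plan '[{"tx": 12,"ty": -19,"tz": 0,"rx": 0,"ry": 0,"rz": -0.14},{"tx": 12,"ty": -19,"tz": 0,"rx": 0,"ry": 0,"rz": -0.14},{"tx": 12,"ty": -19,"tz": 0,"rx": 0,"ry": 0,"rz": -0.14},{"tx": 12,"ty": -19,"tz": 0,"rx": 0,"ry": 0,"rz": -0.14},{"tx": 12,"ty": -19,"tz": 0,"rx": 0,"ry": 0,"rz": -0.14},{"tx": 12,"ty": -19,"tz": 0,"rx": 0,"ry": 0,"rz": -0.14},{"tx": 12,"ty": -19,"tz": 0,"rx": 0,"ry": 0,"rz": -0.14},{"tx": 12,"ty": -19,"tz": 0,"rx": 0,"ry": 0,"rz": -0.14},{"tx": 12,"ty": -19,"tz": 0,"rx": 0,"ry": 0,"rz": -0.14},{"tx": 12,"ty": -19,"tz": 0,"rx": 0,"ry": 0,"rz": -0.14},{"tx": 10,"ty": -19,"tz": 0,"rx": 0,"ry": 0,"rz": -0.14},{"tx": 0,"ty": 0,"tz": 0,"rx": 0,"ry": 0,"rz": -0.14}]'

```text
time: 28.35
tool_pos: [636.0, -143.0, 200.8]
tcp_rot: [3.139, 0.0, 1.03]
contact_force: [0.2, 0.1, -0.4]
grip_width: 91.8
finger_force: 0.0
```

Run:
```python
from h import *
st(); m=bot.camera_model("wrist"); np.savez("w7",**m); im=bot.capture("wrist"); cv2.imwrite("pics/w7.png",im[:,:,::-1])
for J in [(659,-171,52),(643,-256,52)]: print(w2p("",J,m))
```

```text
t 28.35 tcp [ 636.  -143.   200.8] rot [3.139 0.    1.03 ] q [-3.380e-01  5.970e-01  1.179e+00 -1.000e-03  1.363e+00  2.020e-01] w 91.8 F [ 0.2  0.1 -0.4] 0.0
[360.31746492 195.77389005]
[386.92591694 270.99599239]
```

View pics/w7.png

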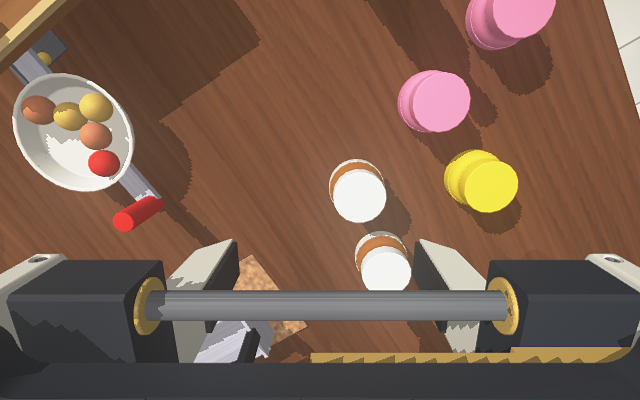

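A's cap is at (359,195) and B's at (386,270), as predicted. Both are white-capped amber jars, with the pink and yellow ones beyond. I'll pick A.

carry_out --plan '[{"tx": 12,"ty": -14,"tz": 0,"rx": 0,"ry": 0,"rz": 0},{"tx": 11,"ty": -14,"tz": -10,"rx": 0,"ry": 0,"rz": 0},{"tx": 0,"ty": 0,"tz": -35,"rx": 0,"ry": 0,"rz": 0},{"tx": 0,"ty": 0,"tz": -40,"rx": 0,"ry": 0,"rz": 0},{"tx": 0,"ty": 0,"tz": -40,"rx": 0,"ry": 0,"rz": 0},{"tx": 0,"ty": 0,"tz": -35,"rx": 0,"ry": 0,"rz": 0},{"tx": 0,"ty": 0,"tz": -20,"rx": 0,"ry": 0,"rz": 0},{"tx": 0,"ty": 0,"tz": -8,"rx": 0,"ry": 0,"rz": 0},{"tx": 0,"ty": 0,"tz": 0,"rx": 0,"ry": 0,"rz": 0},{"tx": 0,"ty": 0,"tz": 0,"rx": 0,"ry": 0,"rz": 0}]'

```text
time: 29.4
tool_pos: [659.3, -168.6, 14.3]
tcp_rot: [3.137, -0.001, 1.039]
contact_force: [0.2, -0.4, -0.2]
grip_width: 92.1
finger_force: 0.0
```

carry_out --plan '[{"tx": 0,"ty": 0,"tz": 0,"rx": 0,"ry": 0,"rz": 0},{"tx": 0,"ty": 0,"tz": 0,"rx": 0,"ry": 0,"rz": 0},{"tx": 0,"ty": 0,"tz": 0,"rx": 0,"ry": 0,"rz": 0},{"tx": 0,"ty": 0,"tz": 0,"rx": 0,"ry": 0,"rz": 0},{"tx": 0,"ty": 0,"tz": 0,"rx": 0,"ry": 0,"rz": 0},{"tx": 0,"ty": 0,"tz": 0,"rx": 0,"ry": 0,"rz": 0},{"tx": 0,"ty": 0,"tz": 0,"rx": 0,"ry": 0,"rz": 0},{"tx": 0,"ty": 0,"tz": 0,"rx": 0,"ry": 0,"rz": 0}]' --gripper 1

```text
time: 30.2
tool_pos: [658.5, -168.5, 12.8]
tcp_rot: [3.139, -0.0, 1.038]
contact_force: [-0.5, -0.8, 2.4]
grip_width: 56.2
finger_force: 30.0
```

carry_out --plan '[{"tx": 0,"ty": 0,"tz": 15,"rx": 0,"ry": 0,"rz": 0},{"tx": 0,"ty": 0,"tz": 35,"rx": 0,"ry": 0,"rz": 0},{"tx": 0,"ty": 0,"tz": 45,"rx": 0,"ry": 0,"rz": 0},{"tx": 0,"ty": 0,"tz": 45,"rx": 0,"ry": 0,"rz": 0},{"tx": -7,"ty": 16,"tz": 25,"rx": 0,"ry": 0,"rz": -0.05},{"tx": -14,"ty": 32,"tz": 5,"rx": 0,"ry": 0,"rz": -0.1},{"tx": -17,"ty": 39,"tz": 0,"rx": 0,"ry": 0,"rz": -0.12},{"tx": -17,"ty": 39,"tz": 0,"rx": 0,"ry": 0,"rz": -0.12},{"tx": -17,"ty": 39,"tz": 0,"rx": 0,"ry": 0,"rz": -0.12},{"tx": -17,"ty": 39,"tz": 0,"rx": 0,"ry": 0,"rz": -0.12},{"tx": -17,"ty": 39,"tz": 0,"rx": 0,"ry": 0,"rz": -0.12},{"tx": -16,"ty": 35,"tz": 0,"rx": 0,"ry": 0,"rz": -0.12}]'

```text
time: 31.4
tool_pos: [534.9, 111.3, 183.2]
tcp_rot: [3.14, 0.0, 0.164]
contact_force: [0.4, 0.4, -2.4]
grip_width: 56.6
finger_force: 30.0
```

carry_out --plan '[{"tx": -9,"ty": 23,"tz": 0,"rx": 0,"ry": 0,"rz": -0.06},{"tx": -4,"ty": 12,"tz": 0,"rx": 0,"ry": 0,"rz": -0.04},{"tx": 0,"ty": 0,"tz": 0,"rx": 0,"ry": 0,"rz": 0},{"tx": 0,"ty": 0,"tz": 0,"rx": 0,"ry": 0,"rz": 0},{"tx": 0,"ty": 0,"tz": 0,"rx": 0,"ry": 0,"rz": 0}]'

```text
time: 31.9
tool_pos: [523.6, 143.7, 182.7]
tcp_rot: [3.14, -0.0, 0.068]
contact_force: [0.5, -0.2, -2.5]
grip_width: 56.5
finger_force: 30.0
```

carry_out --plan '[{"tx": 0,"ty": 1,"tz": -20,"rx": 0,"ry": 0,"rz": 0},{"tx": 0,"ty": 0,"tz": -27,"rx": 0,"ry": 0,"rz": 0},{"tx": 0,"ty": 0,"tz": -25,"rx": 0,"ry": 0,"rz": 0},{"tx": 0,"ty": 0,"tz": -15,"rx": 0,"ry": 0,"rz": 0},{"tx": 0,"ty": 0,"tz": -7,"rx": 0,"ry": 0,"rz": 0},{"tx": 0,"ty": 0,"tz": -3,"rx": 0,"ry": 0,"rz": 0},{"tx": 0,"ty": 0,"tz": -2,"rx": 0,"ry": 0,"rz": 0},{"tx": 0,"ty": 0,"tz": -1,"rx": 0,"ry": 0,"rz": 0},{"tx": 0,"ty": 0,"tz": 0,"rx": 0,"ry": 0,"rz": 0},{"tx": 0,"ty": 0,"tz": 0,"rx": 0,"ry": 0,"rz": 0}]'

```text
time: 32.9
tool_pos: [523.6, 145.6, 83.1]
tcp_rot: [3.14, -0.001, 0.068]
contact_force: [-0.3, -0.0, -3.0]
grip_width: 56.1
finger_force: 30.0
```

carry_out --plan '[{"tx": 0,"ty": 0,"tz": -1,"rx": 0,"ry": 0,"rz": 0},{"tx": 0,"ty": 0,"tz": 0,"rx": 0,"ry": 0,"rz": 0},{"tx": 0,"ty": 0,"tz": 0,"rx": 0,"ry": 0,"rz": 0}]'

```text
time: 33.2
tool_pos: [523.7, 145.6, 82.7]
tcp_rot: [3.14, -0.002, 0.069]
contact_force: [-2.8, -0.2, 6.6]
grip_width: 56.5
finger_force: 30.0
```

carry_out --plan '[{"tx": 0,"ty": 0,"tz": 0,"rx": 0,"ry": 0,"rz": 0},{"tx": 0,"ty": 0,"tz": 0,"rx": 0,"ry": 0,"rz": 0},{"tx": 0,"ty": 0,"tz": 0,"rx": 0,"ry": 0,"rz": 0},{"tx": 0,"ty": 0,"tz": 0,"rx": 0,"ry": 0,"rz": 0},{"tx": 0,"ty": 0,"tz": 10,"rx": 0,"ry": 0,"rz": 0},{"tx": 0,"ty": 0,"tz": 30,"rx": 0,"ry": 0,"rz": 0},{"tx": 0,"ty": 0,"tz": 40,"rx": 0,"ry": 0,"rz": 0},{"tx": 0,"ty": 0,"tz": 40,"rx": 0,"ry": 0,"rz": 0},{"tx": 12,"ty": -40,"tz": 0,"rx": 0,"ry": 0,"rz": 0.1},{"tx": 12,"ty": -40,"tz": 0,"rx": 0,"ry": 0,"rz": 0.1},{"tx": 12,"ty": -40,"tz": 0,"rx": 0,"ry": 0,"rz": 0.1},{"tx": 12,"ty": -40,"tz": 0,"rx": 0,"ry": 0,"rz": 0.1}]' --gripper 0

```text
time: 34.4
tool_pos: [571.7, -15.9, 202.6]
tcp_rot: [3.139, -0.001, 0.473]
contact_force: [0.9, 0.6, -0.5]
grip_width: 92.0
finger_force: 0.0
```

carry_out --plan '[{"tx": 12,"ty": -40,"tz": 0,"rx": 0,"ry": 0,"rz": 0.1},{"tx": 12,"ty": -40,"tz": 0,"rx": 0,"ry": 0,"rz": 0.1},{"tx": 12,"ty": -40,"tz": 0,"rx": 0,"ry": 0,"rz": 0.1},{"tx": 12,"ty": -40,"tz": 0,"rx": 0,"ry": 0,"rz": 0.1},{"tx": 12,"ty": -40,"tz": 0,"rx": 0,"ry": 0,"rz": 0.1},{"tx": 6,"ty": -25,"tz": 0,"rx": 0,"ry": 0,"rz": 0.05},{"tx": 0,"ty": 0,"tz": 0,"rx": 0,"ry": 0,"rz": 0},{"tx": 0,"ty": 0,"tz": 0,"rx": 0,"ry": 0,"rz": 0}]'

```text
time: 35.2
tool_pos: [637.0, -239.5, 201.6]
tcp_rot: [3.141, -0.0, 1.016]
contact_force: [-0.2, 0.5, -0.7]
grip_width: 91.5
finger_force: 0.0
```

Run:
```python
from h import *
st(); m=bot.camera_model("wrist"); im=bot.capture("wrist"); cv2.imwrite("pics/w8.png",im[:,:,::-1])
hsv=cv2.cvtColor(im,cv2.COLOR_RGB2HSV); M=((hsv[...,1]<30)&(hsv[...,2]>200)).astype(np.uint8); M[245:]=0
M=cv2.morphologyEx(M,cv2.MORPH_OPEN,np.ones((5,5)))
n,l,s,c=cv2.connectedComponentsWithStats(M)
print("exp",w2p("",(643,-256,52),m),[(s[i].tolist(),c[i].round(),p2w("",*c[i],52,m).round()) for i in range(1,n) if s[i,4]>300])
```

```text
t 35.2 tcp [ 637.  -239.5  201.6] rot [ 3.141 -0.     1.016] q [-0.472  0.654  1.072  0.     1.414  0.082] w 91.5 F [-0.2  0.5 -0.7] 0.0
exp [339.237604   194.46438089] [([609, 0, 31, 109, 1890], array([629.,  43.]), array([ 918., -270.,   52.])), ([34, 36, 24, 46, 693], array([47., 57.]), array([495., -21.,  52.])), ([0, 54, 40, 55, 1082], array([13., 88.]), array([452., -24.,  52.])), ([313, 170, 52, 53, 2177], array([339., 196.]), array([ 641., -257.,   52.]))]
```

B is confirmed at (641,-257), cap pixel (339,196). I'll pick it.

carry_out --plan '[{"tx": 5,"ty": -17,"tz": 0,"rx": 0,"ry": 0,"rz": 0},{"tx": 0,"ty": 0,"tz": -12,"rx": 0,"ry": 0,"rz": 0},{"tx": 0,"ty": 0,"tz": -35,"rx": 0,"ry": 0,"rz": 0},{"tx": 0,"ty": 0,"tz": -40,"rx": 0,"ry": 0,"rz": 0},{"tx": 0,"ty": 0,"tz": -40,"rx": 0,"ry": 0,"rz": 0},{"tx": 0,"ty": 0,"tz": -35,"rx": 0,"ry": 0,"rz": 0},{"tx": 0,"ty": 0,"tz": -20,"rx": 0,"ry": 0,"rz": 0},{"tx": 0,"ty": 0,"tz": -6,"rx": 0,"ry": 0,"rz": 0},{"tx": 0,"ty": 0,"tz": 0,"rx": 0,"ry": 0,"rz": 0},{"tx": 0,"ty": 0,"tz": 0,"rx": 0,"ry": 0,"rz": 0}]'

```text
time: 36.25
tool_pos: [643.1, -256.2, 15.1]
tcp_rot: [3.138, -0.0, 1.019]
contact_force: [-0.6, -0.2, -1.0]
grip_width: 92.0
finger_force: 0.0
```

carry_out --plan '[{"tx": 0,"ty": 0,"tz": 0,"rx": 0,"ry": 0,"rz": 0},{"tx": 0,"ty": 0,"tz": 0,"rx": 0,"ry": 0,"rz": 0},{"tx": 0,"ty": 0,"tz": 0,"rx": 0,"ry": 0,"rz": 0},{"tx": 0,"ty": 0,"tz": 0,"rx": 0,"ry": 0,"rz": 0},{"tx": 0,"ty": 0,"tz": 0,"rx": 0,"ry": 0,"rz": 0},{"tx": 0,"ty": 0,"tz": 0,"rx": 0,"ry": 0,"rz": 0},{"tx": 0,"ty": 0,"tz": 0,"rx": 0,"ry": 0,"rz": 0},{"tx": 0,"ty": 0,"tz": 0,"rx": 0,"ry": 0,"rz": 0}]' --gripper 1

```text
time: 37.05
tool_pos: [642.3, -256.5, 13.7]
tcp_rot: [3.14, -0.0, 1.018]
contact_force: [-1.7, 0.3, 2.2]
grip_width: 56.3
finger_force: 30.0
```

carry_out --plan '[{"tx": 0,"ty": 0,"tz": 15,"rx": 0,"ry": 0,"rz": 0},{"tx": 0,"ty": 0,"tz": 35,"rx": 0,"ry": 0,"rz": 0},{"tx": 0,"ty": 0,"tz": 45,"rx": 0,"ry": 0,"rz": 0},{"tx": 0,"ty": 0,"tz": 45,"rx": 0,"ry": 0,"rz": 0},{"tx": 0,"ty": 16,"tz": 30,"rx": 0,"ry": 0,"rz": 0},{"tx": -5,"ty": 32,"tz": 5,"rx": 0,"ry": 0,"rz": -0.1},{"tx": -5,"ty": 40,"tz": 0,"rx": 0,"ry": 0,"rz": -0.1},{"tx": -5,"ty": 40,"tz": 0,"rx": 0,"ry": 0,"rz": -0.1},{"tx": -5,"ty": 40,"tz": 0,"rx": 0,"ry": 0,"rz": -0.1},{"tx": -5,"ty": 40,"tz": 0,"rx": 0,"ry": 0,"rz": -0.1},{"tx": -5,"ty": 40,"tz": 0,"rx": 0,"ry": 0,"rz": -0.1},{"tx": -5,"ty": 40,"tz": 0,"rx": 0,"ry": 0,"rz": -0.1}]'

```text
time: 38.25
tool_pos: [606.8, 33.1, 189.4]
tcp_rot: [3.14, -0.001, 0.314]
contact_force: [0.1, -0.6, -1.5]
grip_width: 56.4
finger_force: 30.0
```

carry_out --plan '[{"tx": -5,"ty": 40,"tz": 0,"rx": 0,"ry": 0,"rz": -0.1},{"tx": -5,"ty": 40,"tz": 0,"rx": 0,"ry": 0,"rz": -0.1},{"tx": -5,"ty": 25,"tz": 0,"rx": 0,"ry": 0,"rz": -0.05},{"tx": -2,"ty": 12.5,"tz": 0,"rx": 0,"ry": 0,"rz": 0},{"tx": 0,"ty": 0,"tz": 0,"rx": 0,"ry": 0,"rz": 0},{"tx": 0,"ty": 0,"tz": 0,"rx": 0,"ry": 0,"rz": 0},{"tx": 0,"ty": 0,"tz": 0,"rx": 0,"ry": 0,"rz": 0}]'

```text
time: 38.95
tool_pos: [590.7, 147.5, 188.6]
tcp_rot: [3.139, -0.0, 0.067]
contact_force: [0.4, -0.3, -2.5]
grip_width: 56.7
finger_force: 30.0
```

carry_out --plan '[{"tx": 0,"ty": 1,"tz": -22,"rx": 0,"ry": 0,"rz": 0},{"tx": 0,"ty": 0,"tz": -29,"rx": 0,"ry": 0,"rz": 0},{"tx": 0,"ty": 0,"tz": -27,"rx": 0,"ry": 0,"rz": 0},{"tx": 0,"ty": 0,"tz": -15,"rx": 0,"ry": 0,"rz": 0},{"tx": 0,"ty": 0,"tz": -7,"rx": 0,"ry": 0,"rz": 0},{"tx": 0,"ty": 0,"tz": -3,"rx": 0,"ry": 0,"rz": 0},{"tx": 0,"ty": 0,"tz": -1,"rx": 0,"ry": 0,"rz": 0},{"tx": 0,"ty": 0,"tz": -1,"rx": 0,"ry": 0,"rz": 0},{"tx": 0,"ty": 0,"tz": 0,"rx": 0,"ry": 0,"rz": 0},{"tx": 0,"ty": 0,"tz": 0,"rx": 0,"ry": 0,"rz": 0}]'

```text
time: 39.95
tool_pos: [590.6, 150.1, 84.2]
tcp_rot: [3.14, -0.001, 0.068]
contact_force: [-0.6, 0.2, -1.9]
grip_width: 56.3
finger_force: 30.0
```

carry_out --plan '[{"tx": 0,"ty": 0,"tz": -1,"rx": 0,"ry": 0,"rz": 0},{"tx": 0,"ty": 0,"tz": 0,"rx": 0,"ry": 0,"rz": 0},{"tx": 0,"ty": 0,"tz": 0,"rx": 0,"ry": 0,"rz": 0}]'

```text
time: 40.25
tool_pos: [590.7, 150.1, 83.7]
tcp_rot: [3.14, -0.002, 0.068]
contact_force: [-2.2, -0.5, 5.5]
grip_width: 56.5
finger_force: 30.0
```

carry_out --plan '[{"tx": 0,"ty": 0,"tz": 0,"rx": 0,"ry": 0,"rz": 0},{"tx": 0,"ty": 0,"tz": 0,"rx": 0,"ry": 0,"rz": 0},{"tx": 0,"ty": 0,"tz": 0,"rx": 0,"ry": 0,"rz": 0},{"tx": 0,"ty": 0,"tz": 0,"rx": 0,"ry": 0,"rz": 0},{"tx": 0,"ty": 0,"tz": 10,"rx": 0,"ry": 0,"rz": 0},{"tx": 0,"ty": 0,"tz": 30,"rx": 0,"ry": 0,"rz": 0},{"tx": 0,"ty": 0,"tz": 45,"rx": 0,"ry": 0,"rz": 0},{"tx": 0,"ty": 0,"tz": 45,"rx": 0,"ry": 0,"rz": 0},{"tx": -30,"ty": 30,"tz": 20,"rx": 0,"ry": 0,"rz": 0},{"tx": -30,"ty": 40,"tz": 0,"rx": 0,"ry": 0,"rz": 0},{"tx": -30,"ty": 40,"tz": 0,"rx": 0,"ry": 0,"rz": 0},{"tx": -30,"ty": 40,"tz": 0,"rx": 0,"ry": 0,"rz": 0}]' --gripper 0

```text
time: 41.45
tool_pos: [469.2, 301.2, 233.7]
tcp_rot: [3.141, -0.002, 0.068]
contact_force: [1.1, 0.1, -0.1]
grip_width: 92.0
finger_force: 0.0
```

carry_out --plan '[{"tx": -30,"ty": 40,"tz": 0,"rx": 0,"ry": 0,"rz": 0},{"tx": -30,"ty": 40,"tz": 0,"rx": 0,"ry": 0,"rz": 0},{"tx": -20,"ty": 40,"tz": 0,"rx": 0,"ry": 0,"rz": 0},{"tx": 0,"ty": 0,"tz": 0,"rx": 0,"ry": 0,"rz": 0}]'

```text
time: 41.85
tool_pos: [387.2, 424.2, 233.4]
tcp_rot: [-3.141, -0.0, 0.074]
contact_force: [-0.0, -0.1, 0.4]
grip_width: 92.0
finger_force: 0.0
```

Run:
```python
from h import *
st(); im=bot.capture("top"); cv2.imwrite("pics/top3.png",im[:,:,::-1])
cv2.imwrite("pics/top3c.png",cv2.resize(im[100:330,170:470,::-1],(780,598),interpolation=cv2.INTER_CUBIC))
```

```text
t 41.85 tcp [387.2 424.2 233.4] rot [-3.141 -0.     0.074] q [0.697 0.428 1.373 0.    1.34  2.194] w 92.0 F [-0.  -0.1  0.4] 0.0
```

View pics/top3c.png

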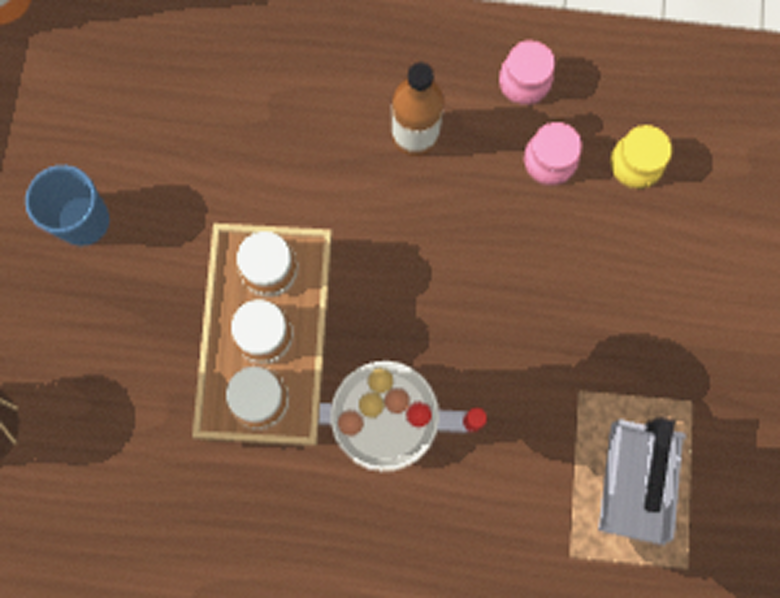

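The picture shows three jars upright inside the rail at (264,259), (258,328) and (255,396). All five balls are in the dish, the arm is out at its stop (knob at (475,419)), the scoop is on its mat and the bystanders look untouched. I'm handing in.

```bash
python3 -c "
from plant import bot
print(bot.close_job())"
```

```text
the job is handed in; nothing more can be done
None
```

I handed the job in at about 42 s; no verdict came back. The last picture shows the dish at its stop with all five chocolates in it, the scoop back on its mat, all three honey jars upright on the shelf, and the sauce bottle and blue cup where they were. I never went near the drum, which was mostly outside that last crop.

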